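Zero a spectrophotometer and hold the fourth cell in the beam

TASK

Zero the spectrophotometer on its blank: press its blue key (absorbance), then the green key (method), then the yellow key (zero), each well down and one at a time, leaving the white and red keys alone and the cell-changer lever at home. Then take the orange knob of the lever at the lower left of its front and draw it to the right, counting clicks by feel: stop past the third click, which puts the fourth cell in the beam, never run on into the fourth click, and finish still gripping the knob there for the reading, because the lever springs back if let go. Do not shift the glassware and boxes standing around.

Things in the scene. Friction and masses are not known exactly. Their poses are not given: they have to be found in the camera images.
- key_white_top (a point): centre of the top of the white key, first from the left (nearest the lever) in the row of five as the robot sees it; sprung cap 28 x 28 mm, 9 mm proud of the panel, 40 mm between centres, about 0.11 m above the bench. The panel slopes 0.26 rad, low towards the robot; z is its outward normal, x points up the slope, y left along the row
- key_white (a joint): travel of the white key along its normal: 0 up, 0.005 m fully down; it needs 1.6 N to start and 5.6 N to bottom, counts as pressed beyond 0.003 m (4 N) and springs up by itself
- key_yellow_top (a point): centre of the top of the yellow key, second from the left in the row of five as the robot sees it; sprung cap 28 x 28 mm, 9 mm proud of the panel, 40 mm between centres, about 0.11 m above the bench. The panel slopes 0.26 rad, low towards the robot; z is its outward normal, x points up the slope, y left along the row
- key_yellow (a joint): travel of the yellow key along its normal: 0 up, 0.005 m fully down; it needs 1.6 N to start and 5.6 N to bottom, counts as pressed beyond 0.003 m (4 N) and springs up by itself
- key_blue_top (a point): centre of the top of the blue key, third, the middle one in the row of five as the robot sees it; sprung cap 28 x 28 mm, 9 mm proud of the panel, 40 mm between centres, about 0.11 m above the bench. The panel slopes 0.26 rad, low towards the robot; z is its outward normal, x points up the slope, y left along the row
- key_blue (a joint): travel of the blue key along its normal: 0 up, 0.005 m fully down; it needs 1.6 N to start and 5.6 N to bottom, counts as pressed beyond 0.003 m (4 N) and springs up by itself
- key_green_top (a point): centre of the top of the green key, fourth from the left in the row of five as the robot sees it; sprung cap 28 x 28 mm, 9 mm proud of the panel, 40 mm between centres, about 0.11 m above the bench. The panel slopes 0.26 rad, low towards the robot; z is its outward normal, x points up the slope, y left along the row
- key_green (a joint): travel of the green key along its normal: 0 up, 0.005 m fully down; it needs 1.6 N to start and 5.6 N to bottom, counts as pressed beyond 0.003 m (4 N) and springs up by itself
- key_red_top (a point): centre of the top of the red key, fifth, at the far right in the row of five as the robot sees it; sprung cap 28 x 28 mm, 9 mm proud of the panel, 40 mm between centres, about 0.11 m above the bench. The panel slopes 0.26 rad, low towards the robot; z is its outward normal, x points up the slope, y left along the row
- key_red (a joint): travel of the red key along its normal: 0 up, 0.005 m fully down; it needs 1.6 N to start and 5.6 N to bottom, counts as pressed beyond 0.003 m (4 N) and springs up by itself
- changer_knob (a point): centre of the upright orange round knob on the end of the cell-changer lever, which comes out of a slot low in the instrument's front, left half. Knob 24 mm across, 48 mm high (this point half-way up, 0.0925 m above the bench), free to spin; 25 mm under this point begins the flat steel lever; the instrument's front is over 50 mm behind. Take it from above
- changer_pivot (a point): point on the lever's upright pivot axis, inside the instrument, at the knob's height: the knob moves on a level circle of radius 0.150 m about it. z is up, x points from the instrument's front to its back
- changer (a joint): angle of the changer lever, 0 to 0.95 rad, growing as the knob moves to the robot's right (counter-clockwise from above). It starts anywhere from 0 to 0.18, in its free play (home, blank cell in the beam), where it moves with 0.3 N and stays put. At 0.19 it picks up the sprung cell carriage: from there a spring pulls the knob back with 5 N rising to 7 N, and takes the lever home if it is let go
- knob: the orange knob, origin at its underside. Clicks felt on it after the pick-up (which is no click): five, 21 mm of knob travel (0.14 rad) apart. At each the pull rises by 3 to 4 N over some 6 mm and breaks off suddenly; for about the next 12 mm (the next cell is now in the beam) only the spring is felt, until the pull begins to rise for the next click
- spectro: the spectrophotometer, a pale bench instrument 340 mm deep, 460 mm wide, 180 mm high, fixed; origin at the centre of its underside, x to its back, y to its left as the robot sees it. Left half: the 166 mm high sample housing with a dark lid; right half: the key panel and behind it the 178 mm high display
- flask: stoppered conical glass flask, 84 mm across the base, 152 mm high, loose bystander, origin at the centre of its underside
- jug: brown glass reagent bottle with black cap, 108 mm across, 212 mm high, loose bystander, origin at the centre of its underside
- reagent: clear glass bottle with blue cap, 68 mm across, 165 mm high, loose bystander, origin at the centre of its underside
- tip_box: blue box with a pale lid, 122 x 82 x 91 mm, loose bystander, origin at the centre of its underside
- beaker: glass beaker, 68 mm across, 90 mm high, loose bystander, origin at the centre of its underside
- cuvette_stand: low white block with small cells standing in it, 50 x 110 x 47 mm, loose bystander, origin at the centre of its underside
- petri: flat clear dish with lid, 92 mm across, 30 mm high, loose bystander, origin at the centre of its underside

How it is judged:
By the outcome, as a careful person would: the job done as asked, in the order asked, and still so for the second after the job is handed in, while the arm keeps its last pose, push and grip.
It also fails if it takes over 72 s, if anything falls off the work surface, if the arm or the gripper's body presses on something with over 40 N, if the wrist force passes 120 N, or if a joint passes its speed limit or range.

ROBOT

A 7-joint arm with a two-finger parallel gripper is mounted at the origin on the work surface. World frame = base frame: x ahead of the robot, y to its left, z up, the work surface at z = 0. Lengths are in m, angles in degrees, forces in N, time in s.
With the tool pointing down it reaches from about 0.425 to 0.925 m from the base axis. Payload 6.8 kg.
Tool frame: the origin (TCP) lies midway between the tips of the shut fingers; the grasp point (between the pads) lies 19 mm behind it; z points along the fingers, y is the direction in which the jaws open and shut (so a half turn about z gives the same grasp; the last joint's range is limited). The gripper opens to 88 mm and grips with 3 to 60 N. Pads are 20 mm wide; open, the fingers measure 115 mm over their backs; the gripper's body (75 mm by 178 mm) begins 61 mm behind the grasp point.
Start: joints at [-74.204, 27.33, 1.283, 89.118, -0.659, 63.558, -4.761], TCP at [0.253, 0.626, 0.195] pointing down, gripper open.
Joint ranges: [-169.35, 169.35], [-19.33, 120.38], [-80.79, 83.38], [13.8, 139.57], [-78.32, 258.32], [9.67, 109.79], [-169.56, 169.56]. Speed limits (degrees/s): [136.94, 136.94, 180, 180, 180, 180, 180].

INTERFACE

Orientations are given as a 3x3 rotation matrix whose columns are the frame's x, y, z axes.
In Python, from station import manip gives the robot as it stands. The module is installed in compiled form; this text tells all that it offers.
- The arm moves only by the tool arm_command, never from a script. Its argument "rows" is a list of rows, each a list of 7 numbers: the opening in per cent of the stroke, from 0 (shut) to 100 (fully open), then the shift along the tool's x, y, z in cm, then the turn, a rotation vector about the tool's x, y, z in degrees. A call has 1 to 8 rows; each row is the pose to reach, as a shift and turn from the pose measured when the call began, along the tool's axes at that moment; what a row does not reach only later rows make up. A row lasts 1/12 s, in which the tool goes at most 41.7 mm and 7.16 degrees, less where a joint would pass 70% of its speed; a pose out of reach is approached as far as the arm can. A call with a gripper value outside its range is refused whole. The fingers move at their own pace and stop on an object; "squeeze" is the grip in N (left out, the last holds). Time passes only in rows, so rows that repeat a pose let the fingers close. It gives the time, the measured TCP pose, the force and the opening at its end, in the units of the state.
- manip.read_state(): the state, without advancing time (a new reading comes with each control period).
- manip.capture(name): name is "scene" or "top" or "wrist"; returns a dict with "pixels" (480x640x3 uint8, red, green, blue), "intrinsics" (3x3 intrinsics, pixels), "rvec" (rotation vector, rad) and "tvec" (3), from world to camera coordinates, as OpenCV has them; the wrist camera has in their place "hand_eye" (4x4, takes a point from camera to tool coordinates, whose origin is the TCP and whose axes are the flange's). Camera axes: x right, y down, z forward; pixel columns grow to the right and rows downward; lengths in m; the calibration is good to about 2 mm. A picture is of the moment at which its call begins: read the wrist's pose just before it. There is no depth.
- manip.finish_job(): hands the job in, once; it reports no verdict.
The state is a dict: "time": time; "joint_positions": joint angles; "joint_vel": joint speeds; "joint_efforts": joint torques, N m; "position": TCP position; "tool_rot": TCP orientation; "force": force on the tool from outside, world axes, zero at the start; "moment": the same for the moment, N m; "grip_width": finger opening in m.
Only numpy, scipy, OpenCV 4.12 (cv2) and the standard library are available. Lean on these libraries where they do the work, as an engineer would, in place of code of your own. Each camera call takes 0.05 s, during which the arm holds its last target.

## Working session

There is one attempt and no reset: what is moved stays moved. The work goes in short steps, Python scripts to look and compute and a tool call to move; the robot and the scene stay as the last step left them, time stands still between calls to the robot, and variables do not carry over. Pictures are saved under pics/ and viewed, and the job is handed in when it is done.

Besides the shell and the picture viewer there is one more tool, called as a command line: name --pt "numbers of a row" for each row, then --argument value for the rest. arm_command: Moves the arm, as the interface text tells. Its arguments: {"type":"object","properties":{"rows":{"type":"array","items":{"type":"array","items":{"type":"number"}}},"squeeze":{"type":"number"}},"required":["rows"]}

```bash
mkdir -p pics; python3 - <<'E'
from station import manip
import cv2,numpy as np
s=manip.read_state()
for k,v in s.items(): print(k,np.round(v,4).tolist())
for n in ["scene","top","wrist"]:
    c=manip.capture(n); cv2.imwrite(f"pics/a_{n}.png",c["pixels"][:,:,::-1])
    np.savez(f"a_{n}.npz",**c)
    print(n,{k:np.round(v,4).tolist() for k,v in c.items() if k!="pixels"})
E
```

```text
time 0.0
joint_positions [-74.2029, 27.3774, 1.2831, 89.1778, -0.6581, 63.5575, -4.7606]
joint_vel [-0.1092, -0.0075, 0.0256, 0.064, 0.0508, -0.0218, -0.056]
joint_efforts [0.0008, -58.2859, 1.5355, -27.2613, -0.0542, 0.0171, 0.0002]
position [0.2526, 0.6253, 0.1943]
tool_rot [[-0.9272, 0.3745, -0.0005], [0.3745, 0.9272, -0.0018], [-0.0002, -0.0018, -1.0]]
force [-0.1298, 0.0573, -0.2851]
moment [0.0048, -0.0298, -0.0172]
grip_width 0.0881
scene {'intrinsics': [[596.0792, 0.0, 319.2739], [0.0, 596.0792, 238.5415], [0.0, 0.0, 1.0]], 'rvec': [0.8721, 2.6256, -0.9392], 'tvec': [0.4488, -0.1886, 1.6891]}
top {'intrinsics': [[605.3467, 0.0, 320.3282], [0.0, 605.3467, 245.7846], [0.0, 0.0, 1.0]], 'rvec': [2.1485, -2.1106, 0.1874], 'tvec': [-0.0331, 0.5493, 1.6482]}
wrist {'intrinsics': [[424.2771, 0.0, 305.9703], [0.0, 424.2771, 240.7703], [0.0, 0.0, 1.0]], 'hand_eye': [[0.0017, -0.9661, -0.258, 0.0708], [1.0, 0.0017, 0.0003, -0.0007], [0.0001, -0.258, 0.9661, -0.1886], [0.0, 0.0, 0.0, 1.0]]}
```

View pics/a_scene.png

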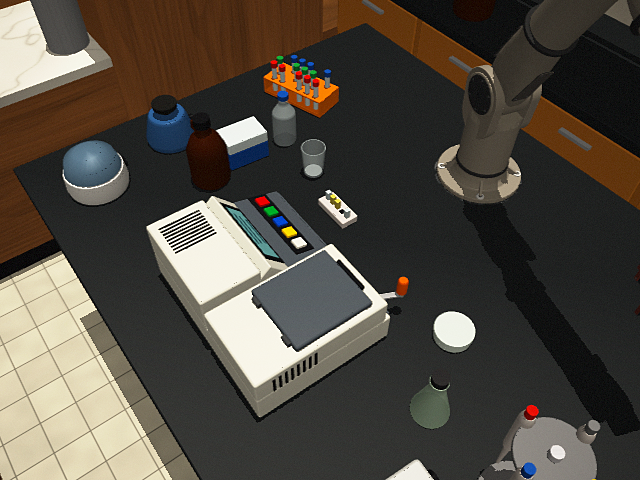

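View pics/a_top.png

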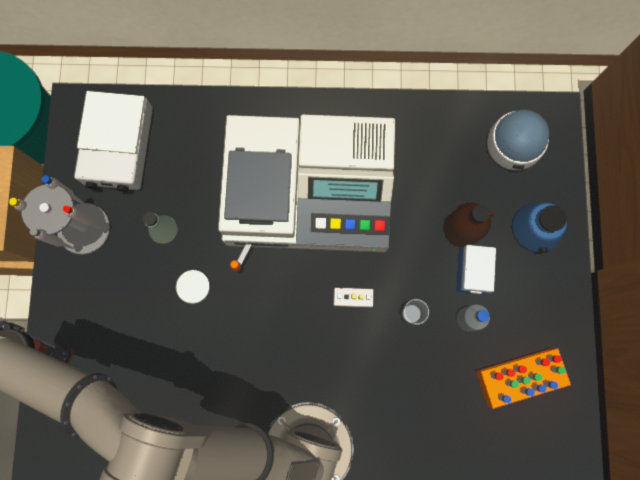

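View pics/a_wrist.png

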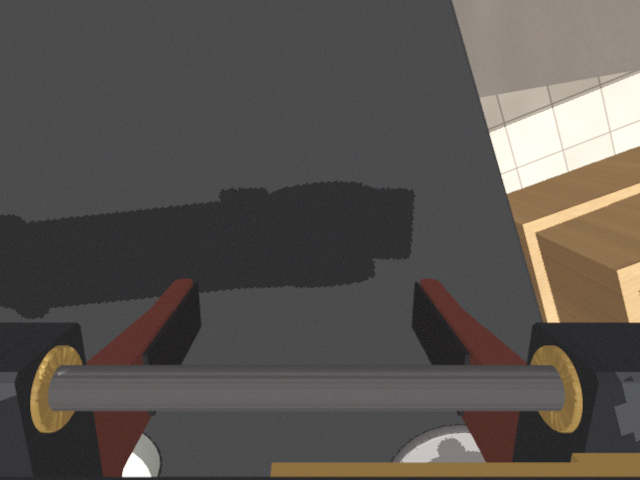

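The top view shows the keys from white (320,223) to red (380,225), and the orange knob at (236,265). In the scene view the keys run from (299,243) to (262,202) and the knob is at (402,287). I'll triangulate from colour blobs.

```bash
cat > h.py <<'E'
import numpy as np,cv2
def P(c):
    R=cv2.Rodrigues(c["rvec"])[0]; return c["intrinsics"]@np.c_[R,np.ravel(c["tvec"])]
def tri(ca,a,cb,b):
    X=cv2.triangulatePoints(P(ca),P(cb),np.float64(a).reshape(2,1),np.float64(b).reshape(2,1)); X=(X[:3]/X[3]).ravel()
    e=[np.round((lambda q:q[:2]/q[2])(P(c)@np.r_[X,1])-p,2) for c,p in((ca,a),(cb,b))]
    return X,e
def back(c,p,z):
    M=P(c); A=np.c_[M[:,0],M[:,1],-np.r_[p,1]]; return np.linalg.solve(A,-(M[:,2]*z+M[:,3]))[:2]
def blob(c,hsv,win):
    x0,x1,y0,y1=win; h=cv2.cvtColor(c["pixels"],cv2.COLOR_RGB2HSV)[y0:y1,x0:x1]
    lo,hi=hsv; m=cv2.inRange(h,np.array(lo),np.array(hi))
    n,l,st,ce=cv2.connectedComponentsWithStats(m)
    if n<2: return None
    i=1+np.argmax(st[1:,4]); return ce[i]+[x0,y0],st[i].tolist()
H={"white":((0,0,190),(180,60,255)),"yellow":((20,120,100),(35,255,255)),"blue":((105,120,80),(130,255,255)),"green":((50,120,60),(85,255,255)),"red":((0,170,80),(4,255,255)),"orange":((5,150,100),(16,255,255))}
E
python3 - <<'E'
from h import *
s=dict(np.load("a_scene.npz"));t=dict(np.load("a_top.npz"))
ws=(250,312,192,256);wt=(312,388,214,234)
K={}
for k in H:
    if k=="orange": a=blob(s,H[k],(390,415,270,300));b=blob(t,H[k],(225,245,255,275))
    elif k=="white": a=blob(s,H[k],(292,309,236,252));b=blob(t,H[k],(312,328,214,234))
    else: a=blob(s,H[k],ws);b=blob(t,H[k],wt)
    X,e=tri(s,a[0],t,b[0]); K[k]=X
    print(k,np.round(a[0],1),a[1],np.round(b[0],1),b[1],np.round(X,4),e, np.round(back(t,b[0],.11),4),np.round(back(s,a[0],.11),4))
r=K["red"]-K["white"];print(np.linalg.norm(r),np.degrees(np.arctan2(r[0],-r[1])))
for n,c in(("s",s),("t",t)):
    im=c["pixels"][:,:,::-1]
    x0,y0,w,hh=(240,180,200,150) if n=="s" else (215,190,200,150)
    cv2.imwrite(f"pics/z_{n}.png",cv2.resize(im[y0:y0+hh,x0:x0+w],None,fx=4,fy=4,interpolation=cv2.INTER_CUBIC))
E
```

```text
white [298.5 241.8] [0, 1, 15, 11, 99] [320.5 222.5] [4, 4, 10, 10, 99] [ 0.6045 -0.023   0.1059] [array([0.24, 0.05]), array([ 0.15, -0.14])] [ 0.6032 -0.0226] [ 0.6068 -0.0207]
yellow [288.9 231.6] [32, 34, 15, 12, 121] [335.  223.1] [18, 4, 11, 12, 120] [ 0.6037 -0.0628  0.1045] [array([0.28, 0.06]), array([ 0.17, -0.17])] [ 0.6021 -0.0622] [ 0.6067 -0.0595]
blue [279.6 221. ] [22, 24, 16, 11, 111] [349.7 223.8] [33, 5, 11, 11, 109] [ 0.6026 -0.103   0.1046] [array([0.33, 0.07]), array([ 0.2 , -0.21])] [ 0.6009 -0.1022] [ 0.6056 -0.0997]
green [270.6 210.9] [14, 14, 15, 11, 107] [364.5 224.4] [48, 5, 10, 11, 101] [ 0.6016 -0.1432  0.1043] [array([0.29, 0.07]), array([ 0.18, -0.19])] [ 0.5999 -0.1423] [ 0.6047 -0.1393]
red [261.8 201.1] [5, 4, 15, 11, 106] [379.4 224.9] [62, 6, 11, 11, 105] [ 0.6008 -0.1837  0.1039] [array([0.13, 0.03]), array([ 0.08, -0.09])] [ 0.5992 -0.1829] [ 0.6038 -0.179 ]
orange [402.1 285.6] [6, 7, 13, 19, 182] [234.6 264.9] [5, 5, 11, 10, 71] [0.4858 0.2074 0.0918] [array([0.47, 0.08]), array([ 0.3 , -0.24])] [0.4825 0.2055] [0.4967 0.2148]
0.16076177430146762 -1.3347158293104402
```

View pics/z_t.png

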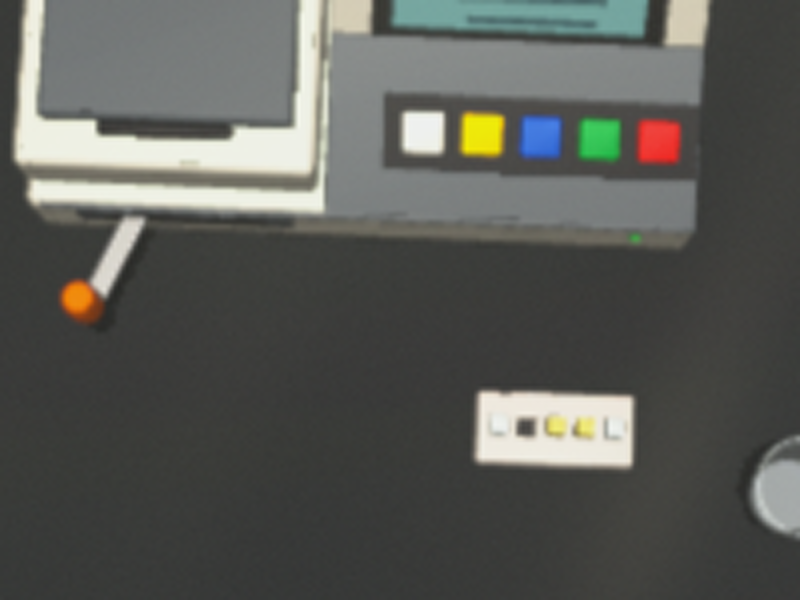

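View pics/z_s.png

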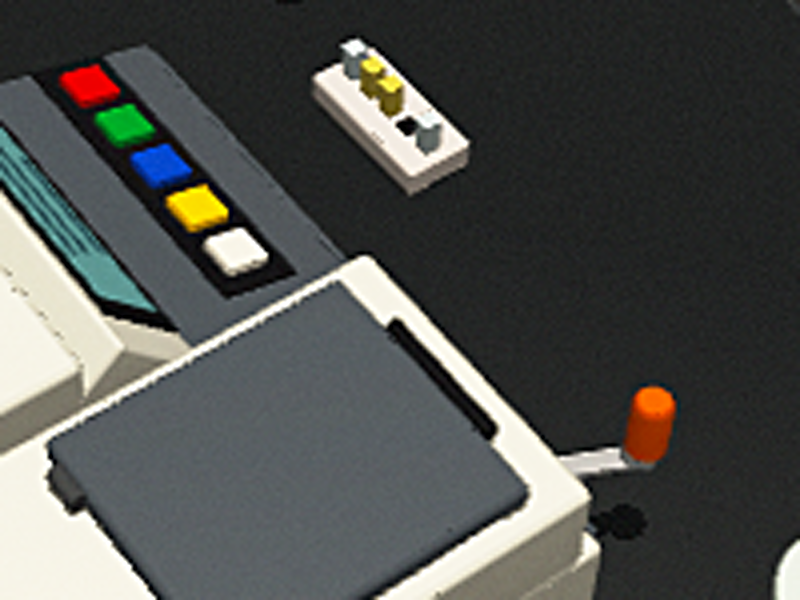

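```bash
cat >> h.py <<'E'
from scipy.spatial.transform import Rotation as Ro
PSI=np.radians(-1.33)
ex=np.array([np.cos(PSI),np.sin(PSI),0]);ey=np.array([-np.sin(PSI),np.cos(PSI),0])
def toolR(tilt):  # tool y along instrument y, tool z down tilted forward
    z=np.sin(tilt)*ex-np.cos(tilt)*np.array([0,0,1]); return np.c_[np.cross(ey,z),ey,z]
NRM=-toolR(.26)[:,2]
def to(p,R,s=None):
    from station import manip
    s=s or manip.read_state(); Rt=np.array(s["tool_rot"])
    print("shift cm",np.round(Rt.T@(np.array(p)-s["position"])*100,2).tolist(),"rot deg",np.round(np.degrees(Ro.from_matrix(Rt.T@R).as_rotvec()),2).tolist())
E
python3 - <<'E'
from h import *
R=toolR(.26)
to(np.array([.603,-.103,.108])+.04*NRM,R); print(np.array([.603,-.103,.108])+.04*NRM)
to([.42,.25,.22],toolR(0)); to([.45,.1,.23],R)
E
```

```text
shift cm [-58.81, -54.79, 4.87] rot deg [-2.76, -14.74, -20.53]
[ 0.59271955 -0.10276132  0.1466556 ]
shift cm [-29.58, -28.55, -2.51] rot deg [-0.07, -0.01, -20.66]
shift cm [-37.98, -41.34, -3.49] rot deg [-2.76, -14.74, -20.53]
```

arm_command --pt "0 -29.6 -28.6 -2.5 0 0 -20.6" --pt "0 -29.6 -28.6 -2.5 0 0 -20.6" --pt "0 -29.6 -28.6 -2.5 0 0 -20.6" --pt "0 -29.6 -28.6 -2.5 0 0 -20.6" --pt "0 -29.6 -28.6 -2.5 0 0 -20.6" --pt "0 -38 -41.4 -3.5 -2.8 -14.7 -20.5" --pt "0 -38 -41.4 -3.5 -2.8 -14.7 -20.5" --pt "0 -38 -41.4 -3.5 -2.8 -14.7 -20.5" --squeeze 20

```text
time: 0.82
position: [0.374, 0.3159, 0.2144]
tool_rot: [[-0.965, 0.02, 0.26], [0.019, 1.0, -0.006], [-0.26, -0.001, -0.965]]
force: [-0.6, 0.7, -0.4]
grip_width: 0.0376
```

```bash
python3 - <<'E'
from h import *
R=toolR(.26)
to(np.array([.603,-.103,.108])+.04*NRM,R)
E
```

```text
shift cm [-20.13, -41.43, 12.48] rot deg [0.01, 0.2, 0.22]
```

```bash
python3 - <<'E'
from h import *
R=toolR(.26)
to([.5,0,.21],R)
E
```

```text
shift cm [-12.64, -31.34, 3.89] rot deg [0.01, 0.2, 0.22]
```

arm_command --pt "0 -12.6 -31.3 3.9 0 0 0" --pt "0 -12.6 -31.3 3.9 0 0 0" --pt "0 -12.6 -31.3 3.9 0 0 0" --pt "0 -12.6 -31.3 3.9 0 0 0" --pt "0 -12.6 -31.3 3.9 0 0 0" --pt "0 -12.6 -31.3 3.9 0 0 0" --pt "0 -12.6 -31.3 3.9 0 0 0" --pt "0 -20.1 -41.4 12.5 0 0 0"

```text
time: 1.48
position: [0.5063, 0.0112, 0.1988]
tool_rot: [[-0.964, 0.021, 0.264], [0.021, 1.0, -0.004], [-0.264, 0.001, -0.965]]
force: [1.7, 2.0, -0.4]
grip_width: 0.0004
```

```bash
python3 - <<'E'
from h import *
R=toolR(.26)
to(np.array([.603,-.103,.108])+.04*NRM,R)
E
```

```text
shift cm [-7.19, -11.22, 7.36] rot deg [0.11, 0.4, 0.1]
```

arm_command --pt "0 -7.2 -11.2 7.4 0 0 0" --pt "0 -7.2 -11.2 7.4 0 0 0" --pt "0 -7.2 -11.2 7.4 0 0 0" --pt "0 -7.2 -11.2 7.4 0 0 0" --pt "0 -7.2 -11.2 7.4 0 0 0" --pt "0 -7.2 -11.2 7.4 0 0 0"

```text
time: 1.98
position: [0.5925, -0.1045, 0.1452]
tool_rot: [[-0.965, 0.024, 0.262], [0.024, 1.0, -0.006], [-0.262, 0.0, -0.965]]
force: [0.1, 0.9, -0.6]
grip_width: 0.0003
```

```bash
python3 - <<'E'
from h import *
from station import manip
s=manip.read_state(); c=manip.capture("wrist"); cv2.imwrite("pics/b_wrist.png",c["pixels"][:,:,::-1])
R=np.array(s["tool_rot"]);he=c["hand_eye"]
print(s["position"],s["force"])
def pr(X):
    q=np.linalg.inv(he)@np.r_[R.T@(X-np.array(s["position"])),1]; q=c["intrinsics"]@q[:3]; return np.round(q[:2]/q[2],1)
for i,n in enumerate(["white","yellow","blue","green","red"]):
    print(n,pr(np.array([.603,-.103,.108])+(2-i)*.04*ey))
to(np.array([.603,-.103,.108])+.04*NRM,toolR(.26))
c=manip.capture("top"); cv2.imwrite("pics/b_top.png",cv2.resize(c["pixels"][170:320,210:410,::-1],None,fx=4,fy=4))
E
```

```text
[ 0.59246373 -0.10448036  0.14520296] [ 0.0516241   0.86421028 -0.60333924]
white [452.  259.5]
yellow [380.8 259.5]
blue [309.6 259.5]
green [238.3 259.5]
red [167.1 259.5]
shift cm [-0.07, 0.0, -0.08] rot deg [0.09, 0.31, 0.04]
```

View pics/b_wrist.png

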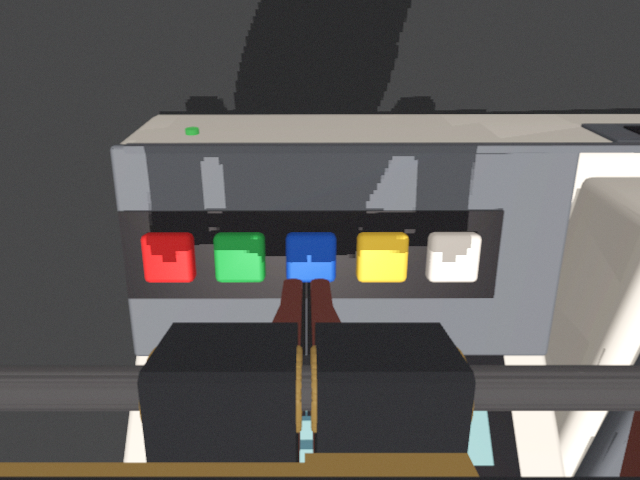

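View pics/b_top.png

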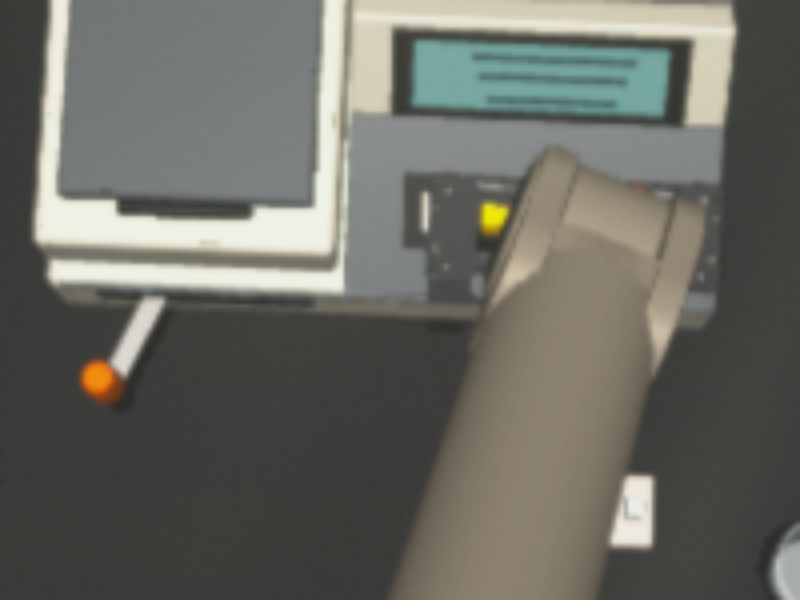

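The wrist view shows all five keys within about 2 px of prediction, with blue at (311,257). Now descending to the blue key.

arm_command --pt "0 0 0.1 2.0 0 0 0" --pt "0 0 0.1 3.3 0 0 0" --pt "0 0 0.1 3.3 0 0 0" --pt "0 0 0.1 3.6 0 0 0" --pt "0 0 0.1 3.6 0 0 0" --pt "0 0 0.1 3.6 0 0 0"

```text
time: 2.58
position: [0.6019, -0.1007, 0.112]
tool_rot: [[-0.964, 0.02, 0.264], [0.02, 1.0, -0.003], [-0.264, 0.002, -0.965]]
force: [0.5, -0.5, -0.5]
grip_width: 0.0004
```

```bash
cat > st.py <<'E'
from h import *
from station import manip
s=manip.read_state(); f=np.array(s["force"]); p=np.array(s["position"])
print("t",round(s["time"],2),"p",np.round(p,4),"F",np.round(f,1),"Fn",round(f@NRM,2),"height over nominal key mm",round(1000*(p-np.array([.603,-.103,.108]))@NRM,2),"M",np.round(s["moment"],2),"w",round(s["grip_width"],4))
E
python3 st.py
```

```text
t 2.58 p [ 0.6019 -0.1007  0.112 ] F [ 0.5 -0.5 -0.5] Fn -0.67 height over nominal key mm 4.14 M [0.   0.3  0.03] w 0.0004
```

arm_command --pt "0 0 0 0.3 0 0 0" --pt "0 0 0 0.4 0 0 0" --pt "0 0 0 0.5 0 0 0" --pt "0 0 0 0.5 0 0 0"

```text
time: 2.92
position: [0.6032, -0.1007, 0.1071]
tool_rot: [[-0.964, 0.02, 0.264], [0.02, 1.0, -0.003], [-0.264, 0.002, -0.965]]
force: [-0.2, 0.4, -0.3]
grip_width: 0.0003
```

```bash
python3 st.py
```

```text
t 2.92 p [ 0.6032 -0.1007  0.1071] F [-0.2  0.4 -0.3] Fn -0.2 height over nominal key mm -0.92 M [ 0.03  0.26 -0.01] w 0.0003
```

arm_command --pt "0 0 0 0.1 0 0 0" --pt "0 0 0 0.2 0 0 0" --pt "0 0 0 0.3 0 0 0" --pt "0 0 0 0.3 0 0 0"

```text
time: 3.25
position: [0.6039, -0.1007, 0.104]
tool_rot: [[-0.964, 0.02, 0.263], [0.02, 1.0, -0.003], [-0.263, 0.002, -0.965]]
force: [0.5, 0.1, -0.6]
grip_width: 0.0007
```

```bash
python3 st.py
```

```text
t 3.25 p [ 0.6039 -0.1007  0.104 ] F [ 0.5  0.1 -0.6] Fn -0.75 height over nominal key mm -4.12 M [0.04 0.21 0.04] w 0.0007
```

arm_command --pt "0 0 0 0.1 0 0 0" --pt "0 0 0 0.2 0 0 0" --pt "0 0 0 0.2 0 0 0"

```text
time: 3.5
position: [0.6044, -0.1006, 0.1018]
tool_rot: [[-0.965, 0.02, 0.263], [0.02, 1.0, -0.003], [-0.263, 0.002, -0.965]]
force: [-0.6, -0.2, 0.6]
grip_width: 0.0004
```

```bash
python3 st.py
```

```text
t 3.5 p [ 0.6044 -0.1006  0.1018] F [-0.6 -0.2  0.6] Fn 0.7 height over nominal key mm -6.34 M [-0.03  0.26 -0.02] w 0.0004
```

arm_command --pt "0 0 0 0.1 0 0 0" --pt "0 0 0 0.2 0 0 0" --pt "0 0 0 0.2 0 0 0"

```text
time: 3.75
position: [0.6048, -0.1006, 0.0996]
tool_rot: [[-0.965, 0.02, 0.263], [0.02, 1.0, -0.003], [-0.263, 0.002, -0.965]]
force: [-0.1, -0.4, 0.0]
grip_width: 0.0003
```

```bash
python3 st.py; python3 -c "
from station import manip;import cv2
c=manip.capture('wrist'); cv2.imwrite('pics/c_wrist.png',c['pixels'][:,:,::-1])"
```

```text
t 3.75 p [ 0.6048 -0.1006  0.0996] F [-0.1 -0.4  0. ] Fn 0.04 height over nominal key mm -8.53 M [0.04 0.21 0.02] w 0.0003
```

View pics/c_wrist.png

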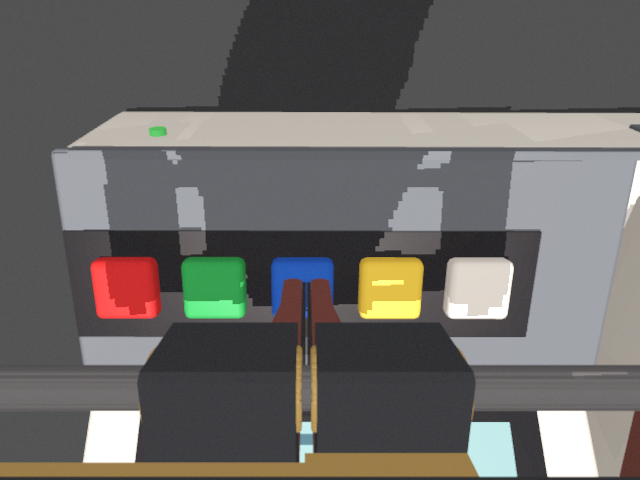

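```bash
python3 -c "
from station import manip;import cv2
c=manip.capture('wrist')['pixels'][:,:,::-1]; cv2.imwrite('pics/d_wrist.png',cv2.resize(c[240:340,220:420],None,fx=4,fy=4))
c=manip.capture('scene')['pixels'][:,:,::-1]; cv2.imwrite('pics/d_scene.png',cv2.resize(c[160:280,220:380],None,fx=5,fy=5,interpolation=cv2.INTER_CUBIC))"; python3 st.py
```

```text
t 3.9 p [ 0.6049 -0.1007  0.0998] F [-0.1  0.7 -1.3] Fn -1.19 height over nominal key mm -8.36 M [ 0.02  0.22 -0.01] w 0.0007
```

View pics/d_wrist.png

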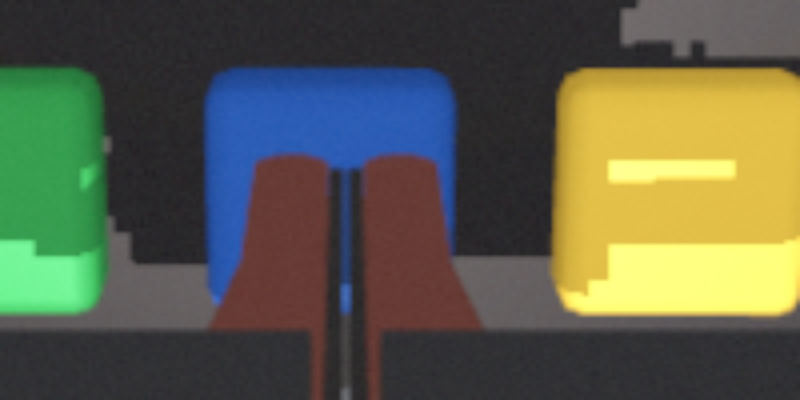

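View pics/d_scene.png

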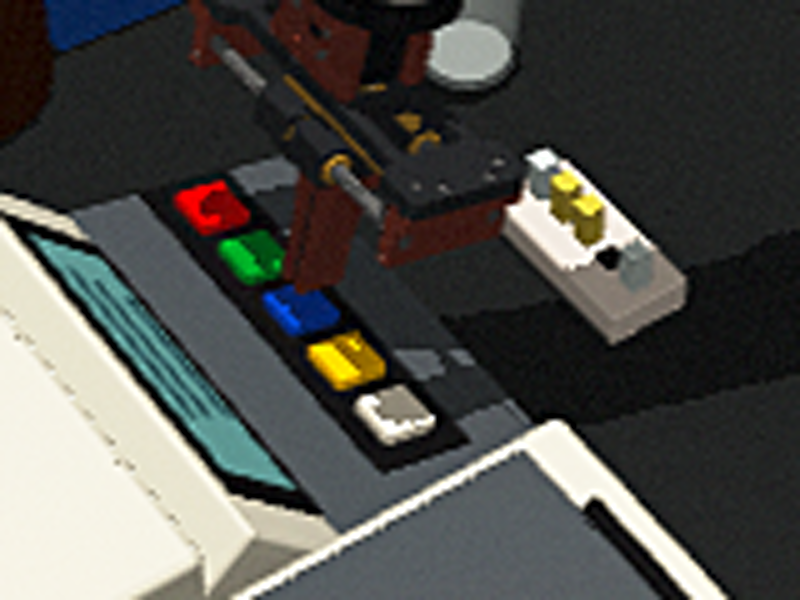

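```bash
python3 - <<'E'
from h import *
from station import manip
s=manip.read_state();p=np.array(s["position"]);R=np.array(s["tool_rot"])
c=dict(np.load("a_scene.npz"))
def pj(X): q=P(c)@np.r_[X,1]; return (np.round(((q[:2]/q[2])-[220,160])*5,0))
print("tcp",pj(p),[pj(p+R@np.array(d)) for d in([.01,.0135,0],[-.01,.0135,0],[-.01,-.0135,0],[.01,-.0135,0])])
k=np.array([.603,-.103,.108])
for dz in (0,-.005):print([pj(k+dz*NRM+a*.014*ey+b*.014*(-toolR(.26)[:,0])) for a,b in((1,1),(1,-1),(-1,-1),(-1,1))])
# wrist: fit plane of keys
w=manip.capture("wrist");K=w["intrinsics"];he=w["hand_eye"]
# ray intersect for pixel centers with plane at height d along tool z
for d in(-.008,-.004,0,.004):
    o=[]
    for uv in((126,288),(214,288),(390.5,288),(479,288)):
        r=he[:3,:3]@np.linalg.solve(K,np.r_[uv,1]);t=he[:3,3];l=(d-t[2])/r[2];o.append(t+l*r)
    o=np.array(o);print(d,"span",np.linalg.norm(o[-1]-o[0]),np.round(o[:,0].mean(),4))
E
```

```text
tcp [299. 317.] [array([331., 329.]), array([297., 340.]), array([266., 305.]), array([300., 295.])]
[array([290., 327.]), array([339., 312.]), array([307., 276.]), array([258., 290.])]
[array([289., 335.]), array([337., 320.]), array([305., 284.]), array([257., 298.])]
-0.008 span 0.16044326459786193 0.0007
-0.004 span 0.163993355354686 -0.0008
0 span 0.1675434461115101 -0.0024
0.004 span 0.17109353686833417 -0.0039
```

The fingertips still look clear of the cap and I feel no force, so I'll continue down gently.

arm_command --pt "0 0 0 0.1 0 0 0" --pt "0 0 0 0.2 0 0 0" --pt "0 0 0 0.2 0 0 0"

```text
time: 4.2
position: [0.6054, -0.1006, 0.0978]
tool_rot: [[-0.965, 0.02, 0.263], [0.02, 1.0, -0.003], [-0.263, 0.002, -0.965]]
force: [-0.1, -0.5, 0.5]
grip_width: 0.0002
```

```bash
python3 st.py
```

```text
t 4.2 p [ 0.6054 -0.1006  0.0978] F [-0.1 -0.5  0.5] Fn 0.52 height over nominal key mm -10.48 M [-0.    0.27  0.03] w 0.0002
```

arm_command --pt "0 0 0 0.1 0 0 0" --pt "0 0 0 0.2 0 0 0" --pt "0 0 0 0.2 0 0 0"

```text
time: 4.45
position: [0.6058, -0.1006, 0.0956]
tool_rot: [[-0.965, 0.02, 0.262], [0.02, 1.0, -0.003], [-0.263, 0.002, -0.965]]
force: [0.9, 0.3, -0.2]
grip_width: 0.0005
```

```bash
python3 st.py; python3 -c "
from station import manip;import cv2
c=manip.capture('wrist')['pixels'][:,:,::-1]; cv2.imwrite('pics/e_wrist.png',c)
c=manip.capture('scene')['pixels'][:,:,::-1]; cv2.imwrite('pics/e_scene.png',cv2.resize(c[160:280,220:380],None,fx=5,fy=5,interpolation=cv2.INTER_CUBIC))"
```

```text
t 4.45 p [ 0.6058 -0.1006  0.0956] F [ 0.9  0.3 -0.2] Fn -0.46 height over nominal key mm -12.72 M [0.01 0.27 0.02] w 0.0005
```

View pics/e_scene.png

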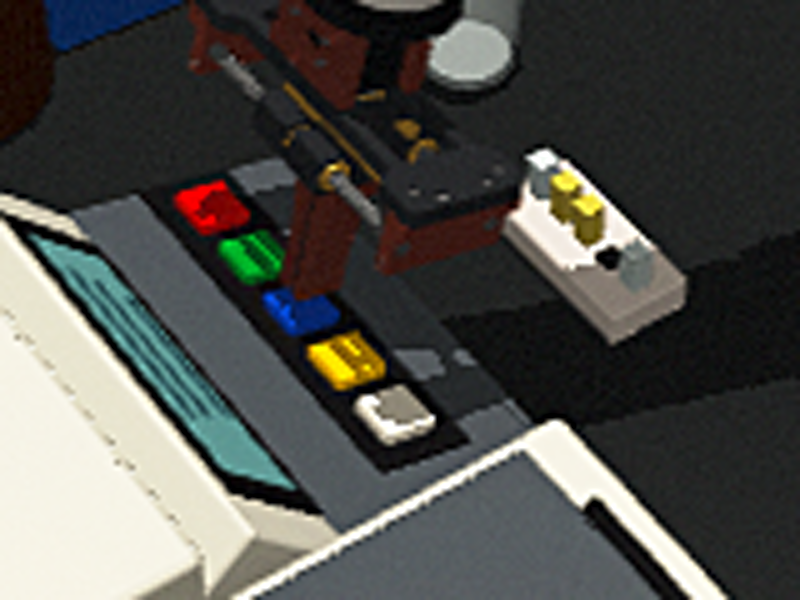

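View pics/e_wrist.png

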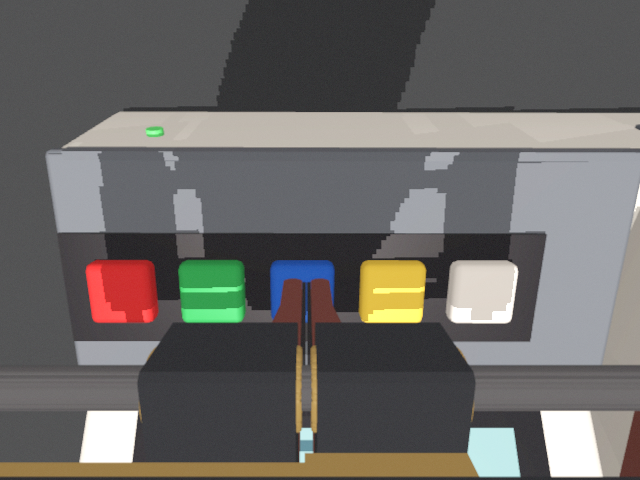

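```bash
python3 - <<'E'
from h import *
for f in("b","c","e"):
    im=cv2.imread(f"pics/{f}_wrist.png");h=cv2.cvtColor(im,cv2.COLOR_BGR2HSV)
    for k,hs in H.items():
        if k in("orange","white"):continue
        m=cv2.inRange(h,np.array((hs[0][0],120,50)),np.array((hs[1][0],255,255)));m[:215]=0;m[345:]=0
        n,l,st,ce=cv2.connectedComponentsWithStats(m)
        i=1+np.argmax(st[1:,4]);x,y,w,hh,_=st[i]
        # sub-pixel top edge at left quarter columns
        print(f,k,"x",x,x+w,"y",y,y+hh)
E
```

```text
b yellow x 356 410 y 232 283
b blue x 285 337 y 232 283
b green x 213 266 y 232 282
b red x 140 196 y 232 283
c yellow x 358 424 y 257 319
c blue x 270 334 y 257 319
c green x 181 247 y 257 318
c red x 90 162 y 256 319
e yellow x 358 427 y 260 323
e blue x 270 335 y 260 323
e green x 178 246 y 260 323
e red x 85 159 y 260 323
```

arm_command --pt "0 0 0 0.1 0 0 0" --pt "0 0 0 0.2 0 0 0" --pt "0 0 0 0.2 0 0 0"

```text
time: 4.8
position: [0.6063, -0.1006, 0.0936]
tool_rot: [[-0.965, 0.02, 0.262], [0.02, 1.0, -0.003], [-0.262, 0.002, -0.965]]
force: [-0.3, -0.2, -0.3]
grip_width: 0.0003
```

```bash
python3 st.py
```

```text
t 4.8 p [ 0.6063 -0.1006  0.0936] F [-0.3 -0.2 -0.3] Fn -0.24 height over nominal key mm -14.75 M [-0.    0.25  0.03] w 0.0003
```

arm_command --pt "0 0 0 0.1 0 0 0" --pt "0 0 0 0.2 0 0 0" --pt "0 0 0 0.2 0 0 0"

```text
time: 5.05
position: [0.6068, -0.1006, 0.0914]
tool_rot: [[-0.965, 0.02, 0.262], [0.02, 1.0, -0.003], [-0.262, 0.002, -0.965]]
force: [0.1, -0.8, 0.6]
grip_width: 0.0002
```

```bash
python3 st.py; python3 -c "
from station import manip;import cv2
c=manip.capture('wrist')['pixels'][:,:,::-1]; cv2.imwrite('pics/f_wrist.png',c)
c=manip.capture('scene')['pixels'][:,:,::-1]; cv2.imwrite('pics/f_scene.png',cv2.resize(c[190:250,250:330],None,fx=10,fy=10,interpolation=cv2.INTER_CUBIC))"
```

```text
t 5.05 p [ 0.6068 -0.1006  0.0914] F [ 0.1 -0.8  0.6] Fn 0.5 height over nominal key mm -16.96 M [0.   0.27 0.03] w 0.0002
```

View pics/f_scene.png

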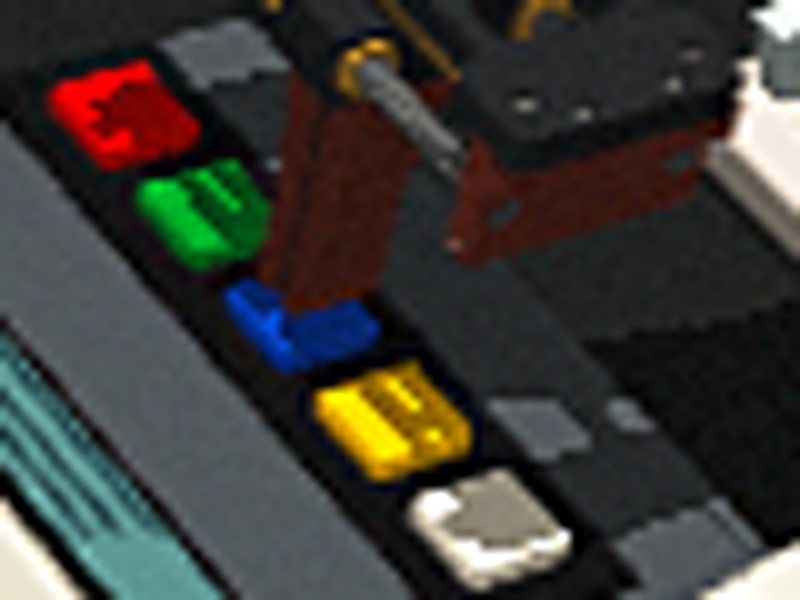

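View pics/f_wrist.png

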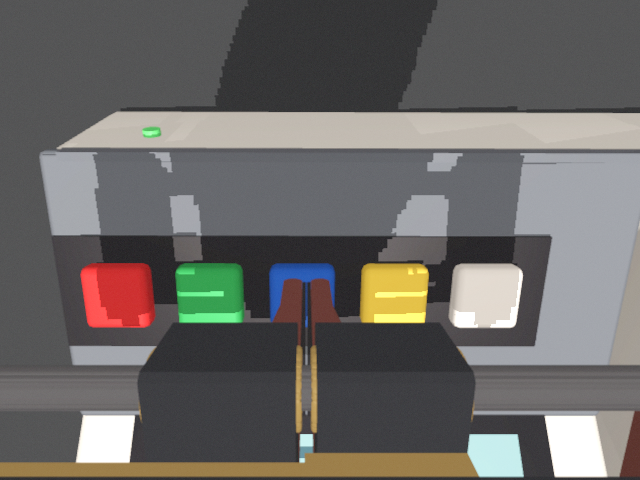

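arm_command --pt "0 0 0 0.1 0 0 0" --pt "0 0 0 0.2 0 0 0" --pt "0 0 0 0.2 0 0 0"

```text
time: 5.4
position: [0.6073, -0.1006, 0.0895]
tool_rot: [[-0.965, 0.02, 0.262], [0.02, 1.0, -0.003], [-0.262, 0.002, -0.965]]
force: [-0.8, -0.8, -0.5]
grip_width: 0.0005
```

```bash
python3 st.py
```

```text
t 5.4 p [ 0.6073 -0.1006  0.0895] F [-0.8 -0.8 -0.5] Fn -0.28 height over nominal key mm -19.0 M [ 0.03  0.27 -0.04] w 0.0005
```

```bash
python3 - <<'E'
from h import *
from station import manip
a=manip.capture('wrist')['pixels'][:,:,::-1];cv2.imwrite("pics/g_wrist.png",cv2.resize(a[240:340,220:420],None,fx=4,fy=4,interpolation=cv2.INTER_CUBIC))
b=manip.capture('scene')['pixels'][:,:,::-1]; z=cv2.resize(b[190:250,250:330],None,fx=10,fy=10,interpolation=cv2.INTER_CUBIC);cv2.imwrite("pics/g_scene.png",z)
h=cv2.cvtColor(a,cv2.COLOR_BGR2HSV)
for k,hs in H.items():
        if k in("orange","white"):continue
        m=cv2.inRange(h,np.array((hs[0][0],120,50)),np.array((hs[1][0],255,255)));m[:215]=0;m[345:]=0
        n,l,st,ce=cv2.connectedComponentsWithStats(m)
        i=1+np.argmax(st[1:,4]);x,y,w,hh,_=st[i];print(k,"x",x,x+w,"y",y,y+hh)
E
```

```text
yellow x 360 431 y 265 323
blue x 268 336 y 265 330
green x 174 244 y 264 323
red x 78 154 y 264 330
```

View pics/g_scene.png

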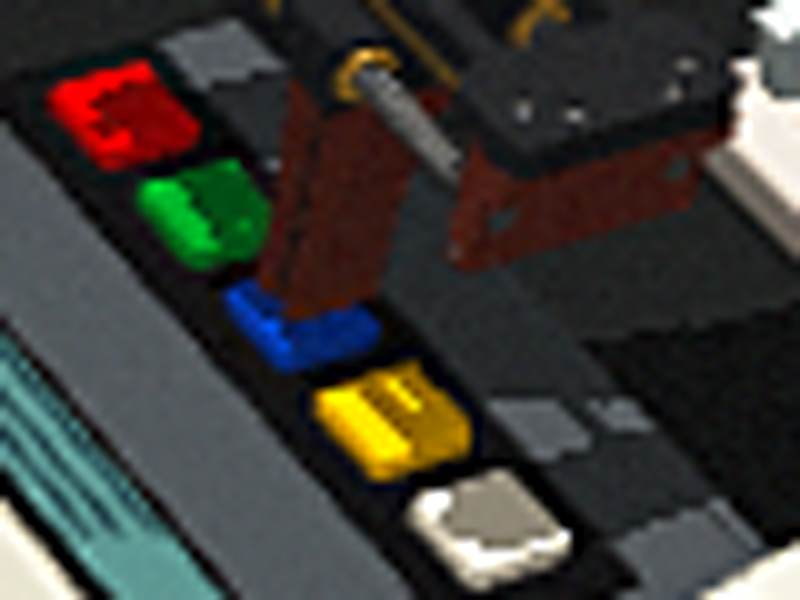

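View pics/g_wrist.png

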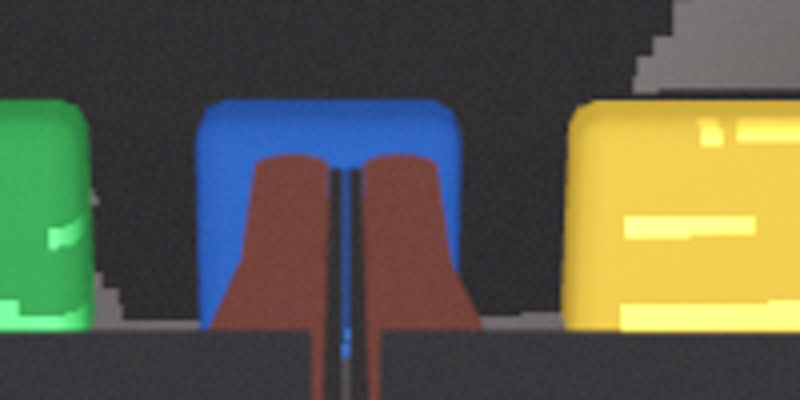

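arm_command --pt "0 0 0 0.1 0 0 0" --pt "0 0 0 0.2 0 0 0" --pt "0 0 0 0.2 0 0 0"

```text
time: 5.75
position: [0.6078, -0.1006, 0.0875]
tool_rot: [[-0.965, 0.02, 0.262], [0.02, 1.0, -0.003], [-0.262, 0.002, -0.965]]
force: [0.7, -0.5, 0.8]
grip_width: 0.0007
```

```bash
python3 st.py
```

```text
t 5.75 p [ 0.6078 -0.1006  0.0875] F [ 0.7 -0.5  0.8] Fn 0.57 height over nominal key mm -21.06 M [ 0.01  0.32 -0.05] w 0.0007
```

arm_command --pt "0 0 0 0.1 0 0 0" --pt "0 0 0 0.15 0 0 0" --pt "0 0 0 0.15 0 0 0"

```text
time: 6.0
position: [0.6081, -0.1006, 0.0859]
tool_rot: [[-0.965, 0.02, 0.262], [0.02, 1.0, -0.003], [-0.262, 0.002, -0.965]]
force: [-0.6, 0.2, 0.5]
grip_width: 0.0004
```

```bash
python3 st.py
```

```text
t 6.0 p [ 0.6081 -0.1006  0.0859] F [-0.6  0.2  0.5] Fn 0.63 height over nominal key mm -22.62 M [0.   0.29 0.02] w 0.0004
```

arm_command --pt "0 0 0 0.1 0 0 0" --pt "0 0 0 0.15 0 0 0" --pt "0 0 0 0.15 0 0 0"

```text
time: 6.25
position: [0.6085, -0.1006, 0.0845]
tool_rot: [[-0.965, 0.02, 0.262], [0.02, 1.0, -0.003], [-0.262, 0.002, -0.965]]
force: [-1.2, -0.1, 3.3]
grip_width: 0.0005
```

```bash
python3 st.py;cat > look.py <<'E'
import sys
from h import *
from station import manip
n=sys.argv[1]
a=manip.capture('wrist')['pixels'][:,:,::-1];cv2.imwrite(f"pics/{n}_wrist.png",a)
b=manip.capture('scene')['pixels'][:,:,::-1]; z=cv2.resize(b[180:255,240:340],None,fx=8,fy=8,interpolation=cv2.INTER_CUBIC);cv2.imwrite(f"pics/{n}_scene.png",z)
E
python3 look.py h
```

```text
t 6.25 p [ 0.6085 -0.1006  0.0845] F [-1.2 -0.1  3.3] Fn 3.51 height over nominal key mm -24.12 M [0.13 0.42 0.04] w 0.0005
```

View pics/h_scene.png

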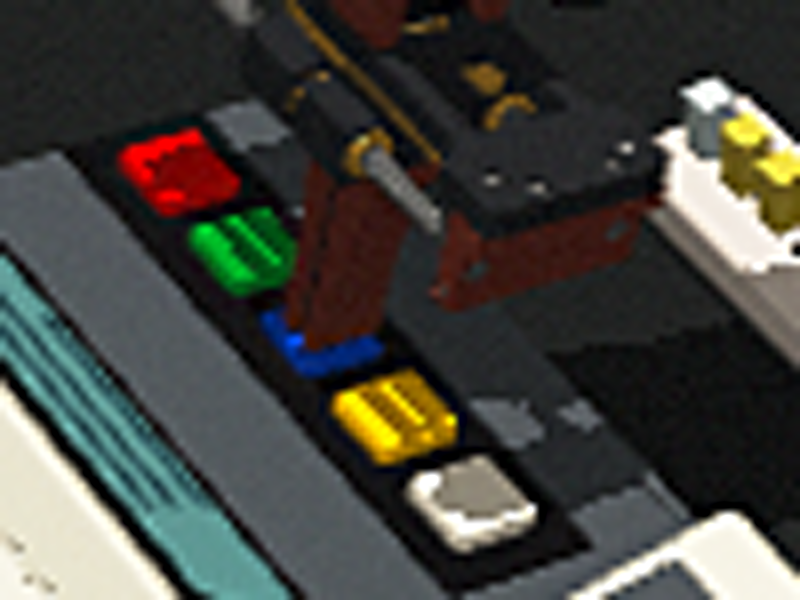

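View pics/h_wrist.png

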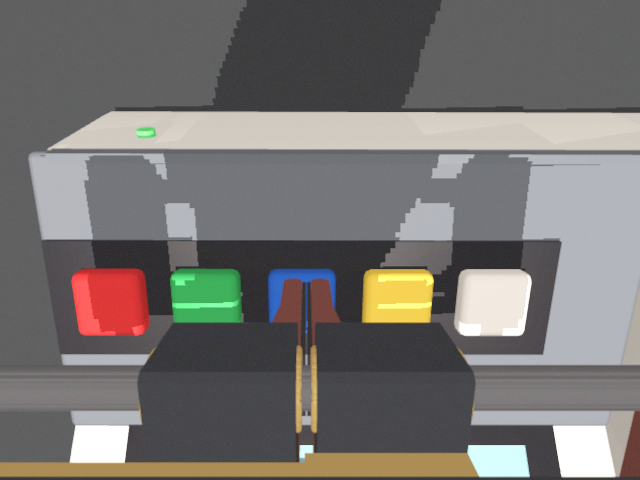

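Contact at last: 3.5 N with the blue cap visibly going down. The physical tips sit about 20 mm behind the reported TCP. Pressing the key home.

arm_command --pt "0 0 0 0.1 0 0 0" --pt "0 0 0 0.2 0 0 0" --pt "0 0 0 0.2 0 0 0"

```text
time: 6.6
position: [0.609, -0.1006, 0.0826]
tool_rot: [[-0.965, 0.02, 0.262], [0.02, 1.0, -0.003], [-0.262, 0.002, -0.965]]
force: [-1.3, 0.8, 3.6]
grip_width: 0.0004
```

```bash
python3 st.py
```

```text
t 6.6 p [ 0.609  -0.1006  0.0826] F [-1.3  0.8  3.6] Fn 3.83 height over nominal key mm -26.12 M [ 0.14  0.47 -0.02] w 0.0004
```

arm_command --pt "0 0 0 0.1 0 0 0" --pt "0 0 0 0.15 0 0 0" --pt "0 0 0 0.15 0 0 0"

```text
time: 6.85
position: [0.6095, -0.1006, 0.0811]
tool_rot: [[-0.965, 0.02, 0.262], [0.02, 1.0, -0.003], [-0.262, 0.002, -0.965]]
force: [-3.0, -0.6, 4.1]
grip_width: 0.0003
```

```bash
python3 st.py
```

```text
t 6.85 p [ 0.6095 -0.1006  0.0811] F [-3.  -0.6  4.1] Fn 4.76 height over nominal key mm -27.62 M [0.11 0.52 0.03] w 0.0003
```

arm_command --pt "0 0 0 0.1 0 0 0" --pt "0 0 0 0.15 0 0 0" --pt "0 0 0 0.15 0 0 0"

```text
time: 7.1
position: [0.6096, -0.1006, 0.0808]
tool_rot: [[-0.965, 0.02, 0.262], [0.02, 1.0, -0.002], [-0.262, 0.004, -0.965]]
force: [-10.1, 1.8, 17.6]
grip_width: 0.0003
```

```bash
python3 st.py; python3 look.py i
```

```text
t 7.1 p [ 0.6096 -0.1006  0.0808] F [-10.1   1.8  17.6] Fn 19.66 height over nominal key mm -27.97 M [0.41 1.45 0.09] w 0.0003
```

View pics/i_scene.png

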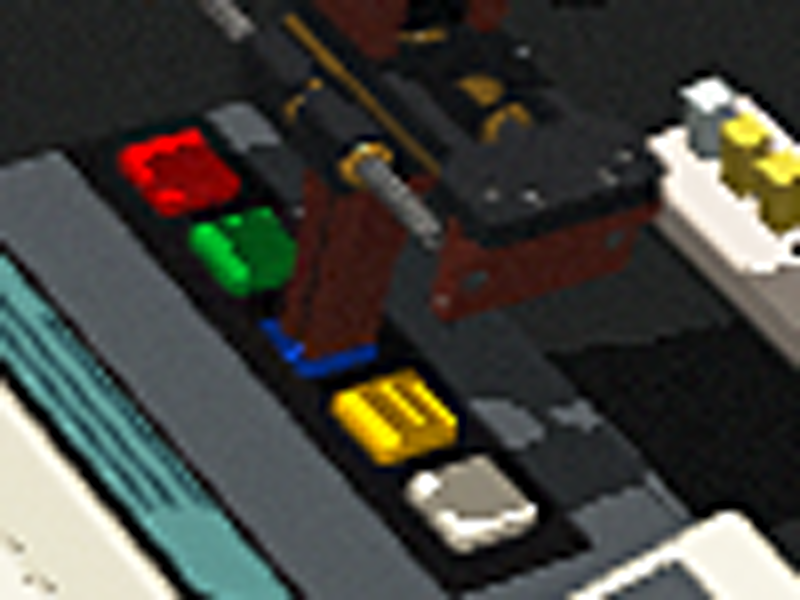

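Blue is fully down: 19.7 N on the stop. Lifting and moving to green.

arm_command --pt "0 0 0 -0.8 0 0 0" --pt "0 0 0 -1.8 0 0 0" --pt "0 0 -2 -1.8 0 0 0" --pt "0 0 -4.2 -1.8 0 0 0" --pt "0 0 -4.2 -1.8 0 0 0" --pt "0 0 -4.2 -1.8 0 0 0" --pt "0 0 -4.2 -1.8 0 0 0"

```text
time: 7.78
position: [0.604, -0.142, 0.098]
tool_rot: [[-0.965, 0.02, 0.262], [0.02, 1.0, -0.002], [-0.262, 0.004, -0.965]]
force: [0.6, -0.3, 0.3]
grip_width: 0.0003
```

```bash
python3 st.py; python3 look.py j;python3 -c "
from h import *
to(np.array([.603,-.103,.108])-.021*NRM-.0418*ey+.0025*ey,toolR(.26))"
```

```text
t 7.78 p [ 0.604 -0.142  0.098] F [ 0.6 -0.3  0.3] Fn 0.13 height over nominal key mm -10.19 M [0.02 0.27 0.04] w 0.0003
shift cm [-0.06, -0.12, 1.07] rot deg [0.28, 0.27, 0.19]
```

View pics/j_wrist.png

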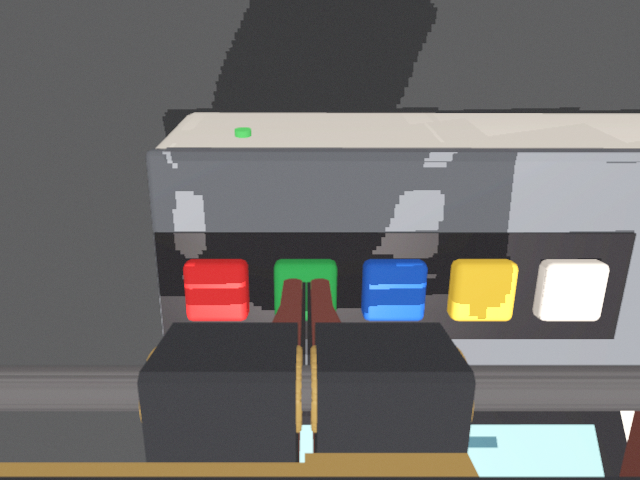

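Fingers centred on green at (306,290); blue is back up. Pressing green.

arm_command --pt "0 0 0 0.6 0 0 0" --pt "0 0 0 1.1 0 0 0" --pt "0 0 0 1.3 0 0 0" --pt "0 0 0 1.5 0 0 0" --pt "0 0 0 1.65 0 0 0" --pt "0 0 0 1.75 0 0 0" --pt "0 0 0 1.75 0 0 0"

```text
time: 8.47
position: [0.6085, -0.1403, 0.0811]
tool_rot: [[-0.965, 0.018, 0.261], [0.019, 1.0, 0.0], [-0.261, 0.005, -0.965]]
force: [-3.2, 3.5, 4.7]
grip_width: 0.0006
```

```bash
python3 st.py
```

```text
t 8.47 p [ 0.6085 -0.1403  0.0811] F [-3.2  3.5  4.7] Fn 5.38 height over nominal key mm -27.67 M [0.85 0.51 0.17] w 0.0006
```

arm_command --pt "0 0 -0.1 0.08 0 0 0" --pt "0 0 -0.1 0.12 0 0 0" --pt "0 0 -0.1 0.12 0 0 0"

```text
time: 8.72
position: [0.6086, -0.1402, 0.0809]
tool_rot: [[-0.965, 0.017, 0.261], [0.018, 1.0, 0.003], [-0.261, 0.007, -0.965]]
force: [-8.0, 5.2, 14.2]
grip_width: 0.0006
```

```bash
python3 st.py;python3 look.py k
```

```text
t 8.72 p [ 0.6086 -0.1402  0.0809] F [-8.   5.2 14.2] Fn 15.8 height over nominal key mm -27.88 M [1.13 1.06 0.34] w 0.0006
```

View pics/k_scene.png

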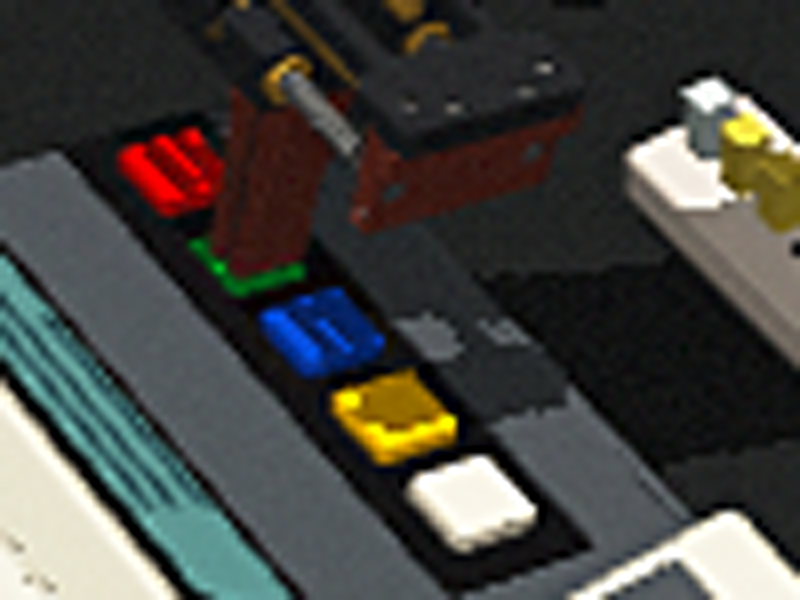

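View pics/k_wrist.png

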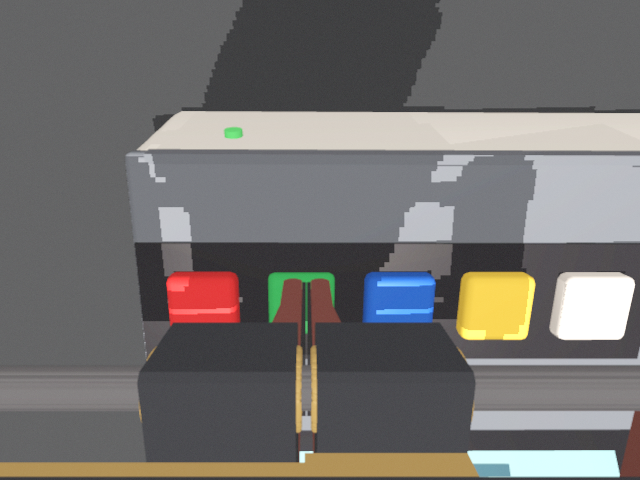

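Green is down and the others are up. Next, yellow.

arm_command --pt "0 0 0 -0.8 0 0 0" --pt "0 0 0 -1.8 0 0 0" --pt "0 0 2.5 -1.8 0 0 0" --pt "0 0 5.5 -1.8 0 0 0" --pt "0 0 7.8 -1.8 0 0 0" --pt "0 0 7.8 -1.8 0 0 0" --pt "0 0 7.8 -1.8 0 0 0" --pt "0 0 7.8 -1.8 0 0 0"

```text
time: 9.48
position: [0.6052, -0.0633, 0.0991]
tool_rot: [[-0.965, 0.018, 0.261], [0.019, 1.0, 0.002], [-0.261, 0.007, -0.965]]
force: [-1.1, -0.3, 0.1]
grip_width: 0.0006
```

```bash
python3 st.py; python3 look.py l;python3 -c "
from h import *
to(np.array([.603,-.103,.108])-.012*NRM+.0418*ey,toolR(.26))"
```

```text
t 9.48 p [ 0.6052 -0.0633  0.0991] F [-1.1 -0.3  0.1] Fn 0.34 height over nominal key mm -8.93 M [-0.08  0.27 -0.  ] w 0.0006
shift cm [-0.11, 0.28, 0.3] rot deg [0.42, 0.25, 0.11]
```

View pics/l_wrist.png

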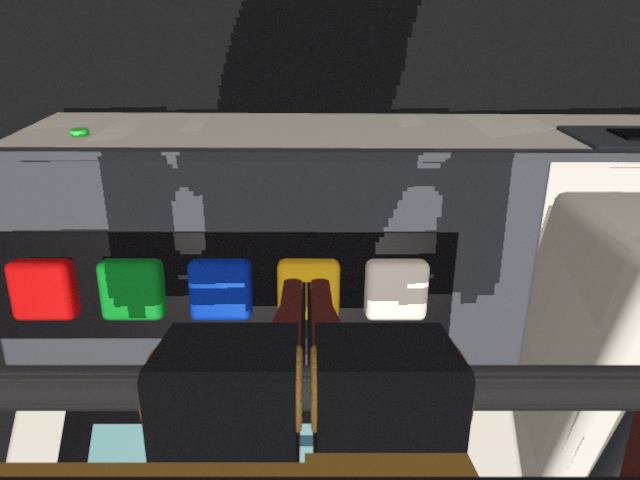

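Yellow is centred under the tips at (308,290).

arm_command --pt "0 0 0.1 0.6 0.4 0 0" --pt "0 0 0.1 1.1 0.4 0 0" --pt "0 0 0.1 1.4 0.4 0 0" --pt "0 0 0.1 1.6 0.4 0 0" --pt "0 0 0.1 1.75 0.4 0 0" --pt "0 0 0.1 1.87 0.4 0 0" --pt "0 0 0.1 1.87 0.4 0 0"

```text
time: 10.17
position: [0.6097, -0.0637, 0.081]
tool_rot: [[-0.965, 0.022, 0.261], [0.021, 1.0, -0.006], [-0.261, -0.0, -0.965]]
force: [-3.0, -1.8, 5.1]
grip_width: 0.0002
```

```bash
python3 st.py
```

```text
t 10.17 p [ 0.6097 -0.0637  0.081 ] F [-3.  -1.8  5.1] Fn 5.68 height over nominal key mm -27.63 M [-0.29  0.73 -0.07] w 0.0002
```

arm_command --pt "0 0 0 0.08 0 0 0" --pt "0 0 0 0.13 0 0 0" --pt "0 0 0 0.13 0 0 0"

```text
time: 10.42
position: [0.6098, -0.0637, 0.0807]
tool_rot: [[-0.965, 0.022, 0.261], [0.022, 1.0, -0.005], [-0.261, 0.001, -0.965]]
force: [-7.7, -0.9, 14.6]
grip_width: 0.0003
```

```bash
python3 st.py; python3 look.py m
```

```text
t 10.42 p [ 0.6098 -0.0637  0.0807] F [-7.7 -0.9 14.6] Fn 16.13 height over nominal key mm -27.91 M [0.15 1.26 0.05] w 0.0003
```

View pics/m_scene.png

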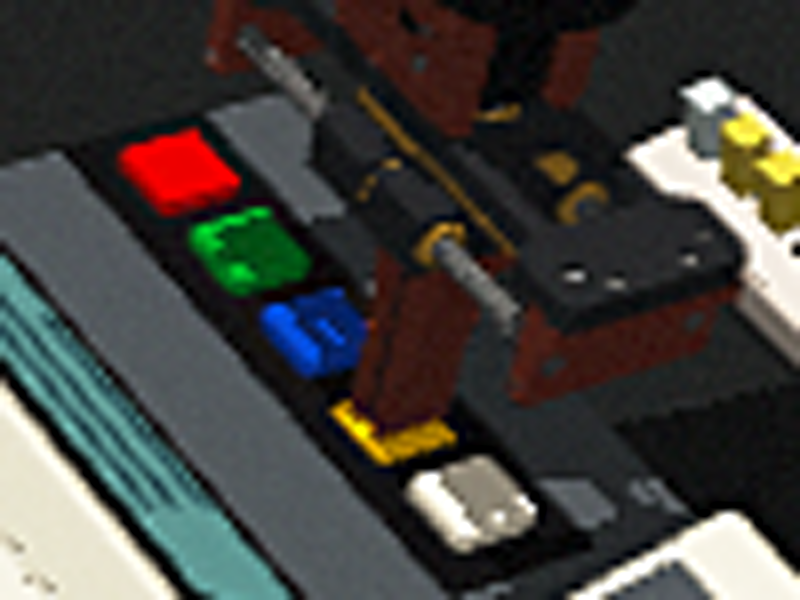

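All three keys have been pressed. Lifting and moving to a hover above the knob.

```bash
python3 - <<'E'
from h import *
t=dict(np.load("a_top.npz"));s=dict(np.load("a_scene.npz"))
print(back(t,(234.5,264.5),.1165),back(t,(234.6,264.9),.105), back(s,(402.1,285.6),.0925))
to([.55,.03,.2],toolR(.1));to([.482,.2075,.175],toolR(0))
E
```

```text
[0.48279579 0.20504131] [0.48335892 0.20638423] [0.48679727 0.2067972 ]
shift cm [2.87, 9.25, -13.12] rot deg [0.06, 9.39, 0.05]
shift cm [10.47, 26.84, -12.57] rot deg [0.06, 15.11, 0.05]
```

arm_command --pt "0 0 0 -4 0 0 0" --pt "0 0 0 -8 0 0 0" --pt "0 2.9 9.2 -13.1 0 9.4 0" --pt "0 2.9 9.2 -13.1 0 9.4 0" --pt "0 2.9 9.2 -13.1 0 9.4 0" --pt "60 10.5 26.8 -12.6 0 15.1 0" --pt "60 10.5 26.8 -12.6 0 15.1 0" --pt "60 10.5 26.8 -12.6 0 15.1 0"

```text
time: 11.18
position: [0.5058, 0.1472, 0.1839]
tool_rot: [[-1.0, 0.023, 0.001], [0.023, 1.0, 0.001], [-0.001, 0.001, -1.0]]
force: [0.4, -0.1, -0.8]
grip_width: 0.0171
```

```bash
python3 st.py; python3 - <<'E'
from h import *
to([.482,.2075,.175],toolR(0))
E
```

```text
t 11.18 p [0.5058 0.1472 0.1839] F [ 0.4 -0.1 -0.8] Fn -0.82 height over nominal key mm 99.81 M [ 0.05 -0.03 -0.05] w 0.0171
shift cm [2.51, 5.97, 0.89] rot deg [0.07, 0.08, 0.01]
```

arm_command --pt "60 2.5 6.0 0.9 0 0 0" --pt "60 2.5 6.0 0.9 0 0 0" --pt "60 2.5 6.0 0.9 0 0 0" --pt "60 2.5 6.0 0.9 0 0 0" --pt "60 2.5 6.0 0.9 0 0 0"

```text
time: 11.6
position: [0.4825, 0.2069, 0.175]
tool_rot: [[-1.0, 0.024, 0.002], [0.024, 1.0, 0.001], [-0.002, 0.001, -1.0]]
force: [0.0, -1.2, -0.2]
grip_width: 0.05
```

```bash
python3 st.py; python3 - <<'E'
from h import *
from station import manip
s=manip.read_state(); c=manip.capture("wrist"); cv2.imwrite("pics/n_wrist.png",c["pixels"][:,:,::-1])
np.savez("n_wrist.npz",p=s["position"],R=s["tool_rot"],**c)
b=manip.capture('scene')['pixels'][:,:,::-1];cv2.imwrite("pics/n_scene.png",cv2.resize(b[200:350,320:480],None,fx=5,fy=4*1.25-1,interpolation=cv2.INTER_CUBIC))
E
```

```text
t 11.6 p [0.4825 0.2069 0.175 ] F [ 0.  -1.2 -0.2] Fn -0.24 height over nominal key mm 97.52 M [-0.01 -0.01 -0.03] w 0.05
```

View pics/n_wrist.png

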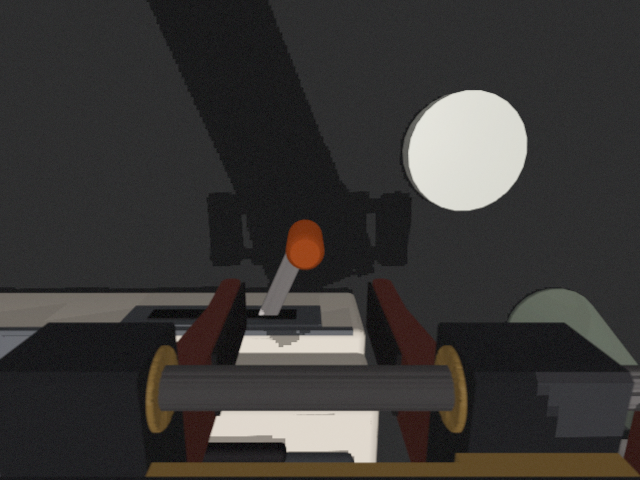

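View pics/n_scene.png

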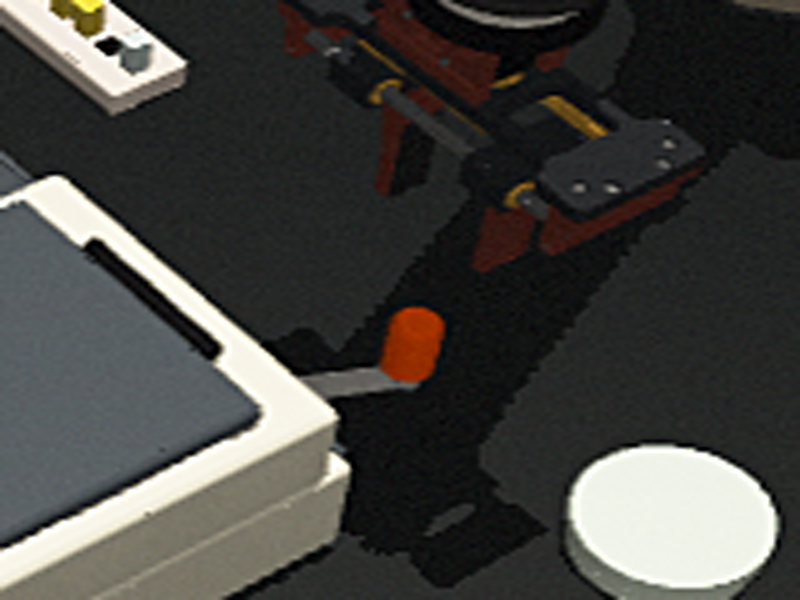

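The wrist view shows the knob top at (305,251), the lever running from it to the slot at about (270,312), and the dish at (465,150), clear of us. Computing the positions.

```bash
python3 - <<'E'
from h import *
d=np.load("n_wrist.npz");K=d["intrinsics"];he=d["hand_eye"];R=d["R"];p=d["p"]
def bp(uv,z):
    r=R@(he[:3,:3]@np.linalg.solve(K,np.r_[uv,1]));o=p+R@he[:3,3];return o+(z-o[2])/r[2]*r
k=bp((305,251),.1165);print("knob",k)
im=d["pixels"];print([im[y,250:315].tolist() and [x for x in range(250,315) if im[y,x].min()>110] for y in(275,285,295,305,312)])
a=[];
for y in(275,285,295,305):
    xs=[x for x in range(255,312) if im[y,x].min()>90]; 
    if xs:
        q=bp((np.mean(xs),y),.0665); w=bp((max(xs)+.5,y),.0665)-bp((min(xs)-.5,y),.0665); dd=q[:2]-k[:2]; print(y,min(xs),max(xs),np.round(q,4),"width",np.linalg.norm(w),"dir",np.degrees(np.arctan2(dd[1],dd[0])))
E
```

```text
knob [0.48396305 0.20596001 0.1165    ]
[[291, 293], [283, 287, 288], [282, 283], [277, 279], [259, 260, 261, 262, 263, 264, 275]]
275 276 295 [0.5169 0.1907 0.0665] width 0.014813333102406281 dir -24.851357704548313
285 272 290 [0.5247 0.1871 0.0665] width 0.014164147614594726 dir -24.85944474977308
295 255 311 [0.5327 0.1883 0.0665] width 0.04277162695416496 dir -19.922902698383748
305 262 281 [0.5406 0.1793 0.0665] width 0.0151059949730772 dir -25.185602464156865
```

arm_command --pt "60 -0.15 -0.1 3 0 0 0" --pt "60 -0.15 -0.1 6 0 0 0" --pt "60 -0.15 -0.1 8.5 0 0 0" --pt "60 -0.15 -0.1 8.5 0 0 0" --pt "60 -0.15 -0.1 8.5 0 0 0"

```text
time: 12.12
position: [0.4845, 0.2035, 0.0898]
tool_rot: [[-1.0, 0.028, 0.0], [0.028, 1.0, -0.001], [-0.0, -0.001, -1.0]]
force: [-0.3, 0.6, 0.6]
grip_width: 0.0527
```

```bash
python3 st.py; cat > lk.py <<'E'
import sys
from h import *
from station import manip
n=sys.argv[1]
a=manip.capture('wrist')['pixels'][:,:,::-1];cv2.imwrite(f"pics/{n}_wrist.png",a)
b=manip.capture('scene')['pixels'][:,:,::-1];cv2.imwrite(f"pics/{n}_scene.png",cv2.resize(b[235:335,340:460],None,fx=6,fy=6,interpolation=cv2.INTER_CUBIC))
E
python3 lk.py o
```

```text
t 12.12 p [0.4845 0.2035 0.0898] F [-0.3  0.6  0.6] Fn 0.66 height over nominal key mm 14.71 M [-0.01  0.05 -0.01] w 0.0527
```

View pics/o_wrist.png

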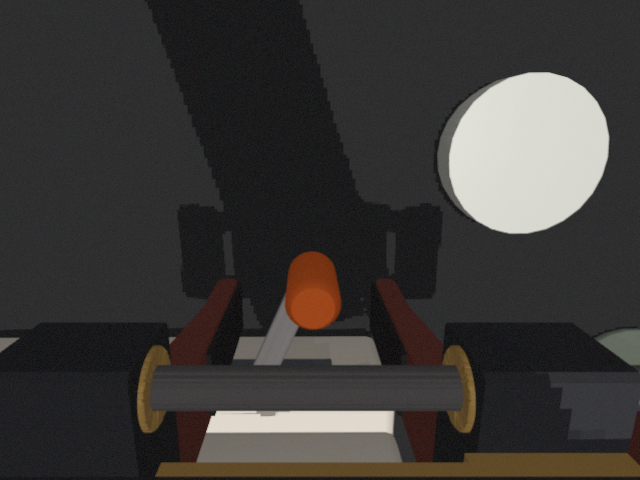

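View pics/o_scene.png

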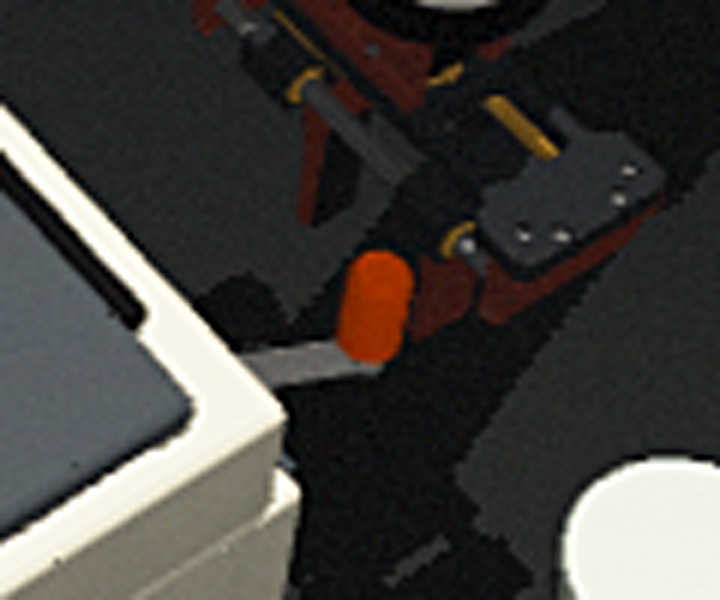

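```bash
python3 - <<'E'
from h import *
from station import manip
s=manip.read_state();d=np.load("n_wrist.npz");K=d["intrinsics"];he=d["hand_eye"];R=np.array(s["tool_rot"]);p=np.array(s["position"])
r=R@(he[:3,:3]@np.linalg.solve(K,np.r_[(313.5,306),1]));o=p+R@he[:3,3];k=o+(.1165-o[2])/r[2]*r;print(k)
to([k[0],k[1],.0605],toolR(0))
E
```

```text
[0.48677035 0.20748444 0.1165    ]
shift cm [-0.06, 0.26, 3.12] rot deg [0.11, 0.22, -0.23]
```

arm_command --pt "60 -0.05 0.25 1.0 0 0 0" --pt "60 -0.05 0.25 2.0 0 0 0" --pt "60 -0.05 0.25 2.8 0 0 0" --pt "60 -0.05 0.25 2.8 0 0 0" --pt "60 -0.05 0.25 2.8 0 0 0"

```text
time: 12.63
position: [0.4861, 0.2071, 0.063]
tool_rot: [[-1.0, 0.027, 0.003], [0.027, 1.0, 0.001], [-0.003, 0.001, -1.0]]
force: [0.2, 0.3, 0.9]
grip_width: 0.0525
```

```bash
python3 st.py; python3 lk.py p
```

```text
t 12.63 p [0.4861 0.2071 0.063 ] F [0.2 0.3 0.9] Fn 0.81 height over nominal key mm -11.56 M [ 0.01  0.05 -0.06] w 0.0525
```

View pics/p_wrist.png

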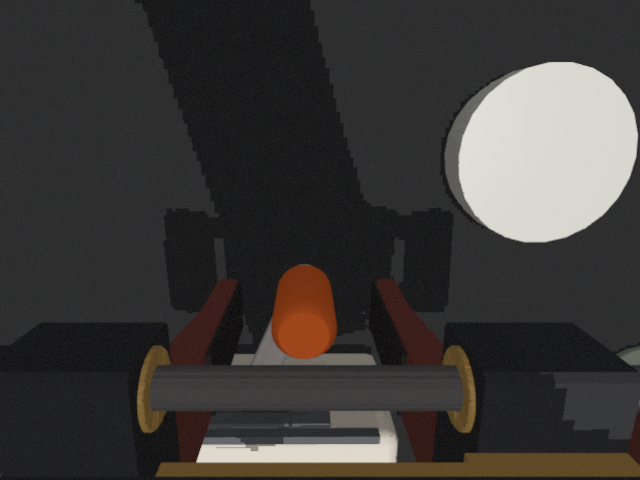

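View pics/p_scene.png

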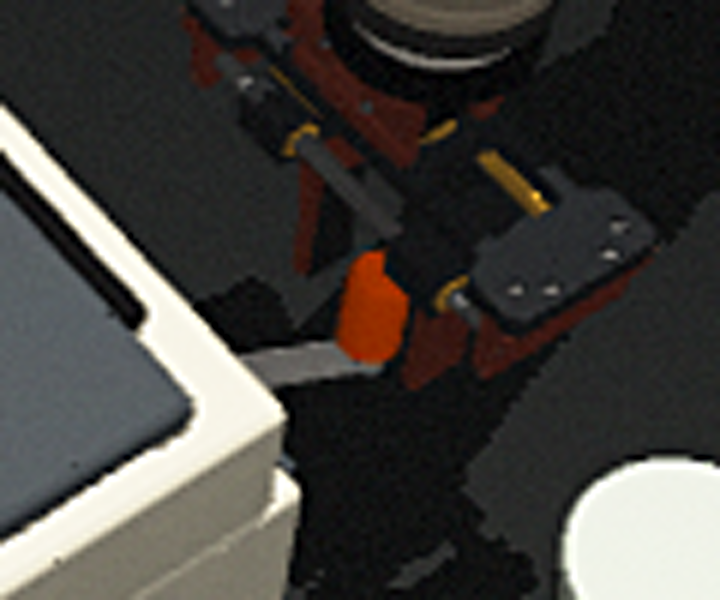

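arm_command --pt "60 0 0 0.4 0 0 0" --pt "20 0 0 0.4 0 0 0" --pt "0 0 0 0.4 0 0 0" --pt "0 0 0 0.4 0 0 0" --pt "0 0 0 0.4 0 0 0" --pt "0 0 0 0.4 0 0 0" --pt "0 0 0 0.4 0 0 0" --squeeze 35

```text
time: 13.32
position: [0.4868, 0.2068, 0.0598]
tool_rot: [[-1.0, 0.028, 0.004], [0.028, 1.0, 0.001], [-0.004, 0.001, -1.0]]
force: [-0.4, -2.0, 1.2]
grip_width: 0.0237
```

```bash
python3 st.py; python3 lk.py q
```

```text
t 13.32 p [0.4868 0.2068 0.0598] F [-0.4 -2.   1.2] Fn 1.28 height over nominal key mm -14.88 M [-0.35  0.12 -0.01] w 0.0237
```

View pics/q_wrist.png

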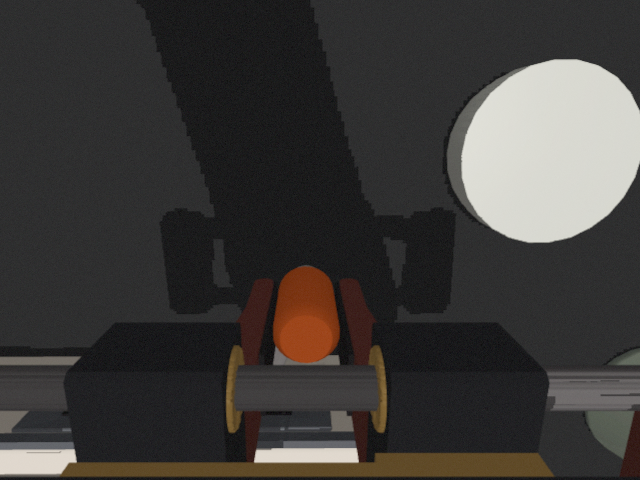

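View pics/q_scene.png

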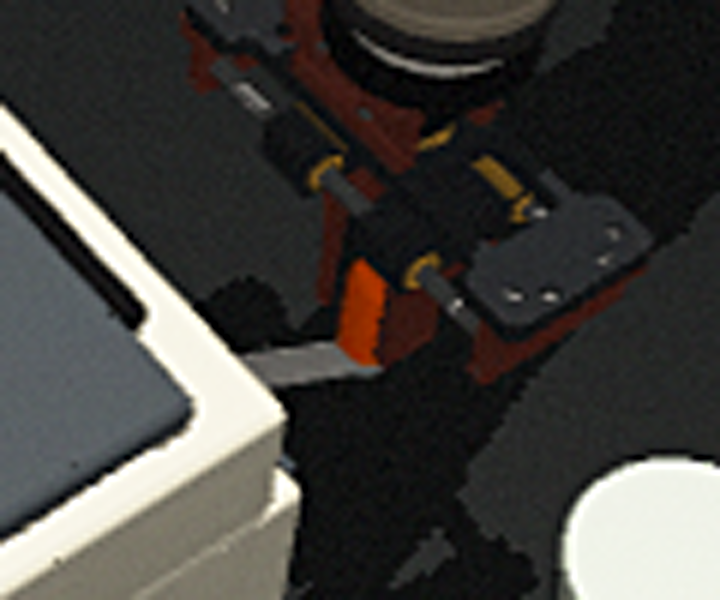

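Knob gripped at 23.7 mm, lever still at home. Setting up a helper that follows the arc.

```bash
cat > nxt.py <<'E'
from h import *
from station import manip
PV=np.array([.6215,.1431]);r=.15
s=manip.read_state();p=np.array(s["position"]);f=np.array(s["force"]);Rt=np.array(s["tool_rot"])
phi=np.pi-np.arcsin((p[1]-PV[1])/r)
rad=np.array([np.cos(phi),np.sin(phi)]);tan=np.array([-rad[1],rad[0]])
print(f"t {s['time']:.2f} p {np.round(p,4)} arc mm {1000*r*(phi-np.radians(154.8)):.1f} pull {-f[:2]@tan:.1f} radial(out+) {f[:2]@rad:.1f} Fz {f[2]:.1f} dr mm {1000*(np.linalg.norm(p[:2]-PV)-r):.1f} w {s['grip_width']:.4f}")
o=[]
for a in(2,4,6,8,10,12):
    q=phi+a/1000/r; d=np.r_[PV+r*np.array([np.cos(q),np.sin(q)])-p[:2],.0597-p[2]]; o.append(np.round(Rt.T@d*100,2).tolist())
print(o)
E
python3 nxt.py
```

```text
t 13.42 p [0.4868 0.2068 0.0598] arc mm 0.2 pull -3.0 radial(out+) 1.1 Fz 1.6 dr mm -1.0 w 0.0233
[[0.19, -0.19, 0.01], [0.26, -0.37, 0.01], [0.34, -0.56, 0.01], [0.41, -0.74, 0.0], [0.48, -0.93, 0.0], [0.54, -1.12, 0.0]]
```

```bash
sed -i 's/r=.15$/r=.149/' nxt.py; python3 nxt.py
```

```text
t 13.42 p [0.4868 0.2068 0.0598] arc mm -0.3 pull -3.0 radial(out+) 1.1 Fz 1.6 dr mm 0.0 w 0.0233
[[0.08, -0.18, 0.01], [0.15, -0.37, 0.01], [0.23, -0.55, 0.01], [0.3, -0.74, 0.01], [0.37, -0.93, 0.0], [0.44, -1.12, 0.0]]
```

arm_command --pt "0 0.08 -0.2 0 0 0 0" --pt "0 0.16 -0.4 0 0 0 0" --pt "0 0.24 -0.56 0 0 0 0" --pt "0 0.24 -0.56 0 0 0 0"

```text
time: 13.75
position: [0.4841, 0.201, 0.0598]
tool_rot: [[-1.0, 0.028, 0.004], [0.028, 1.0, 0.001], [-0.004, 0.002, -1.0]]
force: [-0.3, 0.9, 0.9]
grip_width: 0.0235
```

```bash
python3 nxt.py
```

```text
t 13.75 p [0.4841 0.201  0.0598] arc mm 6.1 pull 0.7 radial(out+) 0.7 Fz 0.9 dr mm 0.1 w 0.0235
[[0.07, -0.19, 0.01], [0.13, -0.37, 0.01], [0.2, -0.56, 0.01], [0.26, -0.75, 0.01], [0.32, -0.94, 0.01], [0.38, -1.13, 0.01]]
```

arm_command --pt "0 0.07 -0.19 0 0 0 0" --pt "0 0.13 -0.37 0 0 0 0" --pt "0 0.13 -0.37 0 0 0 0"

```text
time: 14.0
position: [0.4825, 0.1969, 0.0598]
tool_rot: [[-1.0, 0.029, 0.004], [0.029, 1.0, 0.001], [-0.004, 0.001, -1.0]]
force: [-0.6, -0.5, 0.3]
grip_width: 0.0233
```

```bash
python3 nxt.py
```

```text
t 14.00 p [0.4825 0.1969 0.0598] arc mm 10.5 pull -0.6 radial(out+) 0.4 Fz 0.3 dr mm 0.1 w 0.0233
[[0.06, -0.19, 0.01], [0.12, -0.38, 0.01], [0.18, -0.57, 0.01], [0.24, -0.76, 0.01], [0.3, -0.95, 0.01], [0.35, -1.15, 0.01]]
```

arm_command --pt "0 0.06 -0.19 0 0 0 0" --pt "0 0.12 -0.38 0 0 0 0" --pt "0 0.12 -0.38 0 0 0 0"

```text
time: 14.25
position: [0.4809, 0.1927, 0.0598]
tool_rot: [[-1.0, 0.029, 0.003], [0.029, 1.0, 0.001], [-0.003, 0.001, -1.0]]
force: [-0.7, -0.3, 1.7]
grip_width: 0.0236
```

```bash
python3 nxt.py
```

```text
t 14.25 p [0.4809 0.1927 0.0598] arc mm 15.0 pull -0.5 radial(out+) 0.5 Fz 1.7 dr mm 0.1 w 0.0236
[[0.05, -0.19, 0.01], [0.11, -0.38, 0.01], [0.16, -0.57, 0.01], [0.22, -0.77, 0.01], [0.27, -0.96, 0.01], [0.31, -1.16, 0.01]]
```

arm_command --pt "0 0.05 -0.19 0 0 0 0" --pt "0 0.11 -0.38 0 0 0 0" --pt "0 0.11 -0.38 0 0 0 0"

```text
time: 14.5
position: [0.4794, 0.1884, 0.0598]
tool_rot: [[-1.0, 0.029, 0.003], [0.029, 1.0, 0.001], [-0.003, 0.001, -1.0]]
force: [-0.5, 0.1, 1.8]
grip_width: 0.0231
```

```bash
python3 nxt.py
```

```text
t 14.50 p [0.4794 0.1884 0.0598] arc mm 19.5 pull -0.1 radial(out+) 0.6 Fz 1.8 dr mm 0.1 w 0.0231
[[0.04, -0.19, 0.01], [0.09, -0.39, 0.01], [0.14, -0.58, 0.01], [0.19, -0.77, 0.01], [0.23, -0.97, 0.01], [0.27, -1.17, 0.01]]
```

arm_command --pt "0 0.04 -0.19 0 0 0 0" --pt "0 0.09 -0.39 0 0 0 0" --pt "0 0.09 -0.39 0 0 0 0"

```text
time: 14.75
position: [0.4781, 0.184, 0.0598]
tool_rot: [[-1.0, 0.03, 0.002], [0.03, 1.0, 0.001], [-0.002, 0.001, -1.0]]
force: [-1.5, 0.6, 1.5]
grip_width: 0.0234
```

```bash
python3 nxt.py
```

```text
t 14.75 p [0.4781 0.184  0.0598] arc mm 24.1 pull 0.1 radial(out+) 1.6 Fz 1.5 dr mm 0.1 w 0.0234
[[0.04, -0.19, 0.01], [0.08, -0.39, 0.01], [0.13, -0.58, 0.01], [0.17, -0.78, 0.01], [0.2, -0.98, 0.01], [0.24, -1.17, 0.01]]
```

arm_command --pt "0 0.04 -0.19 0 0 0 0" --pt "0 0.08 -0.39 0 0 0 0" --pt "0 0.08 -0.39 0 0 0 0"

```text
time: 15.0
position: [0.4769, 0.1796, 0.0598]
tool_rot: [[-1.0, 0.03, 0.002], [0.03, 1.0, 0.001], [-0.002, 0.001, -1.0]]
force: [-2.2, -0.8, 1.4]
grip_width: 0.0235
```

```bash
python3 nxt.py
```

```text
t 15.00 p [0.4769 0.1796 0.0598] arc mm 28.7 pull -1.3 radial(out+) 1.9 Fz 1.4 dr mm 0.1 w 0.0235
[[0.03, -0.2, 0.01], [0.07, -0.39, 0.01], [0.11, -0.59, 0.01], [0.14, -0.79, 0.01], [0.17, -0.98, 0.01], [0.2, -1.18, 0.01]]
```

arm_command --pt "0 0.04 -0.15 0 0 0 0" --pt "0 0.05 -0.25 0 0 0 0" --pt "0 0.05 -0.25 0 0 0 0"

```text
time: 15.25
position: [0.4764, 0.1775, 0.0598]
tool_rot: [[-1.0, 0.03, 0.002], [0.03, 1.0, 0.001], [-0.002, 0.001, -1.0]]
force: [-0.3, 2.1, 0.7]
grip_width: 0.0231
```

```bash
python3 nxt.py
```

```text
t 15.25 p [0.4764 0.1775 0.0598] arc mm 30.8 pull 2.0 radial(out+) 0.8 Fz 0.7 dr mm 0.1 w 0.0231
[[0.03, -0.2, 0.01], [0.07, -0.39, 0.01], [0.1, -0.59, 0.01], [0.13, -0.79, 0.01], [0.16, -0.99, 0.01], [0.19, -1.18, 0.01]]
```

arm_command --pt "0 0.03 -0.15 0 0 0 0" --pt "0 0.04 -0.25 0 0 0 0" --pt "0 0.04 -0.25 0 0 0 0"

```text
time: 15.5
position: [0.4761, 0.1759, 0.0599]
tool_rot: [[-1.0, 0.029, 0.003], [0.029, 1.0, 0.002], [-0.003, 0.002, -1.0]]
force: [0.2, 5.4, -0.8]
grip_width: 0.0232
```

```bash
python3 nxt.py
```

```text
t 15.50 p [0.4761 0.1759 0.0599] arc mm 32.5 pull 5.3 radial(out+) 1.0 Fz -0.8 dr mm 0.1 w 0.0232
[[0.03, -0.2, 0.02], [0.06, -0.39, 0.02], [0.09, -0.59, 0.01], [0.12, -0.79, 0.01], [0.15, -0.99, 0.01], [0.17, -1.19, 0.01]]
```

arm_command --pt "0 0.03 -0.15 0 0 0 0" --pt "0 0.04 -0.28 0 0 0 0" --pt "0 0.04 -0.28 0 0 0 0"

```text
time: 15.75
position: [0.4756, 0.174, 0.0599]
tool_rot: [[-1.0, 0.029, 0.003], [0.029, 1.0, 0.003], [-0.003, 0.003, -1.0]]
force: [-1.1, 4.9, -1.3]
grip_width: 0.0231
```

```bash
python3 nxt.py
```

```text
t 15.75 p [0.4756 0.174  0.0599] arc mm 34.4 pull 4.6 radial(out+) 2.1 Fz -1.3 dr mm 0.1 w 0.0231
[[0.02, -0.2, 0.02], [0.06, -0.39, 0.02], [0.09, -0.59, 0.02], [0.11, -0.79, 0.01], [0.14, -0.99, 0.01], [0.16, -1.19, 0.01]]
```

arm_command --pt "0 0.02 -0.15 0 0 0 0" --pt "0 0.04 -0.28 0 0 0 0" --pt "0 0.04 -0.28 0 0 0 0"

```text
time: 16.0
position: [0.4752, 0.1721, 0.0599]
tool_rot: [[-1.0, 0.028, 0.003], [0.028, 1.0, 0.004], [-0.003, 0.004, -1.0]]
force: [-0.5, 4.7, -0.1]
grip_width: 0.0235
```

```bash
python3 nxt.py
```

```text
t 16.00 p [0.4752 0.1721 0.0599] arc mm 36.4 pull 4.6 radial(out+) 1.4 Fz -0.1 dr mm 0.1 w 0.0235
[[0.02, -0.2, 0.02], [0.05, -0.4, 0.01], [0.08, -0.59, 0.01], [0.1, -0.79, 0.01], [0.12, -0.99, 0.01], [0.14, -1.19, 0.01]]
```

arm_command --pt "0 0.02 -0.15 0 0.2 0 0" --pt "0 0.03 -0.28 0 0.2 0 0" --pt "0 0.03 -0.28 0 0.2 0 0"

```text
time: 16.25
position: [0.4749, 0.1703, 0.0599]
tool_rot: [[-1.0, 0.027, 0.004], [0.027, 1.0, 0.002], [-0.003, 0.002, -1.0]]
force: [-0.6, 4.8, 0.1]
grip_width: 0.0233
```

```bash
python3 nxt.py
```

```text
t 16.25 p [0.4749 0.1703 0.0599] arc mm 38.2 pull 4.6 radial(out+) 1.4 Fz 0.1 dr mm 0.1 w 0.0233
[[0.02, -0.2, 0.02], [0.05, -0.4, 0.01], [0.07, -0.59, 0.01], [0.09, -0.79, 0.01], [0.11, -0.99, 0.01], [0.13, -1.19, 0.01]]
```

arm_command --pt "0 0.02 -0.15 0 0.1 0 0" --pt "0 0.03 -0.28 0 0.1 0 0" --pt "0 0.03 -0.28 0 0.1 0 0"

```text
time: 16.5
position: [0.4746, 0.1684, 0.0599]
tool_rot: [[-1.0, 0.026, 0.004], [0.026, 1.0, 0.001], [-0.004, 0.001, -1.0]]
force: [-0.8, 3.7, -1.6]
grip_width: 0.0235
```

```bash
python3 nxt.py
```

```text
t 16.50 p [0.4746 0.1684 0.0599] arc mm 40.1 pull 3.5 radial(out+) 1.4 Fz -1.6 dr mm 0.1 w 0.0235
[[0.02, -0.2, 0.02], [0.04, -0.4, 0.02], [0.07, -0.6, 0.02], [0.09, -0.79, 0.02], [0.1, -0.99, 0.02], [0.12, -1.19, 0.01]]
```

```bash
sed -i 's/^s=manip.read_state();/F=[]\nfor i in range(4):\n    F.append(manip.read_state()["force"])\n    if i<3: manip.capture("top")\ns=manip.read_state();s["force"]=np.mean(F,0);/' nxt.py; python3 nxt.py
```

```text
t 16.65 p [0.4746 0.1685 0.0598] arc mm 40.0 pull 4.4 radial(out+) 1.0 Fz -1.4 dr mm 0.1 w 0.0234
[[0.02, -0.2, 0.01], [0.04, -0.4, 0.01], [0.06, -0.6, 0.01], [0.08, -0.79, 0.01], [0.1, -0.99, 0.01], [0.11, -1.19, 0.01]]
```

arm_command --pt "0 0.02 -0.15 0 0 0 0" --pt "0 0.03 -0.28 0 0 0 0" --pt "0 0.03 -0.28 0 0 0 0"

```text
time: 16.9
position: [0.4743, 0.1668, 0.0599]
tool_rot: [[-1.0, 0.025, 0.004], [0.025, 1.0, 0.002], [-0.004, 0.002, -1.0]]
force: [0.2, 4.5, -1.4]
grip_width: 0.0235
```

```bash
python3 nxt.py
```

```text
t 17.05 p [0.4743 0.1669 0.0599] arc mm 41.6 pull 5.3 radial(out+) 0.9 Fz -1.4 dr mm 0.1 w 0.0238
[[0.02, -0.2, 0.02], [0.04, -0.4, 0.02], [0.06, -0.6, 0.01], [0.08, -0.8, 0.01], [0.09, -0.99, 0.01], [0.11, -1.19, 0.01]]
```

arm_command --pt "0 0.02 -0.15 0 0.1 0 0" --pt "0 0.03 -0.28 0 0.1 0 0" --pt "0 0.03 -0.28 0 0.1 0 0"

```text
time: 17.3
position: [0.4742, 0.1658, 0.0599]
tool_rot: [[-1.0, 0.024, 0.005], [0.024, 1.0, 0.002], [-0.005, 0.002, -1.0]]
force: [0.5, 6.9, -2.3]
grip_width: 0.0236
```

```bash
python3 nxt.py
```

```text
t 17.45 p [0.4742 0.1658 0.0599] arc mm 42.7 pull 7.1 radial(out+) 0.7 Fz -2.3 dr mm 0.1 w 0.0233
[[0.02, -0.2, 0.02], [0.04, -0.4, 0.02], [0.06, -0.6, 0.02], [0.07, -0.8, 0.02], [0.09, -1.0, 0.02], [0.1, -1.19, 0.01]]
```

arm_command --pt "0 0.02 -0.15 0 0.1 0 0" --pt "0 0.03 -0.3 0 0.1 0 0" --pt "0 0.03 -0.3 0 0.1 0 0"

```text
time: 17.7
position: [0.474, 0.1649, 0.0599]
tool_rot: [[-1.0, 0.023, 0.006], [0.023, 1.0, 0.003], [-0.006, 0.003, -1.0]]
force: [0.5, 8.0, -3.3]
grip_width: 0.0234
```

```bash
python3 nxt.py
```

```text
t 17.85 p [0.474  0.1648 0.0599] arc mm 43.7 pull 7.9 radial(out+) 0.9 Fz -2.5 dr mm 0.1 w 0.0235
[[0.02, -0.2, 0.02], [0.04, -0.4, 0.02], [0.06, -0.6, 0.02], [0.07, -0.8, 0.02], [0.08, -1.0, 0.02], [0.09, -1.2, 0.02]]
```

arm_command --pt "0 0.02 -0.2 0 0.15 0 0" --pt "0 0.03 -0.36 0 0.15 0 0" --pt "0 0.03 -0.36 0 0.15 0 0"

```text
time: 18.1
position: [0.4738, 0.1632, 0.0599]
tool_rot: [[-1.0, 0.021, 0.006], [0.021, 1.0, 0.002], [-0.006, 0.002, -1.0]]
force: [-0.1, 6.7, -2.9]
grip_width: 0.0237
```

```bash
python3 nxt.py
```

```text
t 18.25 p [0.4738 0.1628 0.0599] arc mm 45.7 pull 6.4 radial(out+) 0.7 Fz -2.1 dr mm 0.0 w 0.0233
[[0.02, -0.2, 0.02], [0.03, -0.4, 0.02], [0.05, -0.6, 0.02], [0.06, -0.8, 0.02], [0.07, -1.0, 0.02], [0.08, -1.2, 0.02]]
```

arm_command --pt "0 0.02 -0.2 0 0.1 0 0.2" --pt "0 0.03 -0.3 0 0.1 0 0.2" --pt "0 0.03 -0.3 0 0.1 0 0.2"

```text
time: 18.5
position: [0.4736, 0.1612, 0.0599]
tool_rot: [[-1.0, 0.024, 0.007], [0.024, 1.0, 0.001], [-0.007, 0.001, -1.0]]
force: [0.8, 5.2, -1.9]
grip_width: 0.0236
```

```bash
python3 nxt.py
```

```text
t 18.65 p [0.4736 0.1611 0.0599] arc mm 47.5 pull 5.6 radial(out+) 0.5 Fz -1.6 dr mm 0.0 w 0.0234
[[0.02, -0.2, 0.02], [0.03, -0.4, 0.02], [0.04, -0.6, 0.02], [0.05, -0.8, 0.02], [0.06, -1.0, 0.02], [0.07, -1.2, 0.02]]
```

First click at an arc of about 45 mm. Continuing through the flat stretch.

arm_command --pt "0 0.02 -0.2 0 0 0.1 0" --pt "0 0.03 -0.4 0 0 0.1 0" --pt "0 0.04 -0.6 0 0 0.1 0" --pt "0 0.04 -0.6 0 0 0.1 0"

```text
time: 18.98
position: [0.4729, 0.1558, 0.0599]
tool_rot: [[-1.0, 0.023, 0.005], [0.023, 1.0, 0.002], [-0.005, 0.002, -1.0]]
force: [-0.5, 5.4, -0.9]
grip_width: 0.0235
```

```bash
python3 nxt.py
```

```text
t 19.13 p [0.4729 0.156  0.0599] arc mm 52.6 pull 5.2 radial(out+) 1.1 Fz -0.6 dr mm 0.1 w 0.0234
[[-0.0, -0.2, 0.01], [0.01, -0.4, 0.01], [0.01, -0.6, 0.01], [0.02, -0.8, 0.01], [0.02, -1.0, 0.01], [0.02, -1.2, 0.01]]
```

arm_command --pt "0 0 -0.2 0 0.1 0 0" --pt "0 0.01 -0.4 0 0.1 0 0" --pt "0 0.01 -0.6 0 0.1 0 0" --pt "0 0.01 -0.6 0 0.1 0 0"

```text
time: 19.47
position: [0.4726, 0.1509, 0.0598]
tool_rot: [[-1.0, 0.022, 0.005], [0.022, 1.0, 0.001], [-0.005, 0.001, -1.0]]
force: [-1.0, 5.8, -0.1]
grip_width: 0.0236
```

```bash
python3 nxt.py
```

```text
t 19.62 p [0.4726 0.151  0.0599] arc mm 57.6 pull 5.2 radial(out+) 1.3 Fz 0.0 dr mm 0.1 w 0.0234
[[-0.01, -0.2, 0.02], [-0.01, -0.4, 0.02], [-0.01, -0.6, 0.02], [-0.01, -0.8, 0.01], [-0.02, -1.0, 0.01], [-0.02, -1.2, 0.01]]
```

arm_command --pt "0 0 -0.2 0 0.1 0 0" --pt "0 0 -0.4 0 0.1 0 0" --pt "0 0 -0.4 0 0.1 0 0"

```text
time: 19.87
position: [0.4724, 0.1479, 0.0598]
tool_rot: [[-1.0, 0.021, 0.005], [0.021, 1.0, 0.0], [-0.005, 0.0, -1.0]]
force: [-1.1, 5.2, -0.0]
grip_width: 0.0238
```

```bash
python3 nxt.py
```

```text
t 20.02 p [0.4724 0.148  0.0598] arc mm 60.6 pull 4.8 radial(out+) 1.1 Fz -0.1 dr mm 0.2 w 0.0234
[[-0.02, -0.2, 0.01], [-0.02, -0.4, 0.01], [-0.02, -0.6, 0.01], [-0.03, -0.8, 0.01], [-0.04, -1.0, 0.01], [-0.05, -1.2, 0.01]]
```

arm_command --pt "0 0 -0.2 0 0.1 0 0" --pt "0 -0.01 -0.4 0 0.1 0 0" --pt "0 -0.01 -0.4 0 0.1 0 0"

```text
time: 20.27
position: [0.4723, 0.1453, 0.0598]
tool_rot: [[-1.0, 0.02, 0.005], [0.02, 1.0, -0.0], [-0.005, 0.0, -1.0]]
force: [-1.4, 5.8, 0.1]
grip_width: 0.0237
```

```bash
python3 nxt.py
```

```text
t 20.42 p [0.4723 0.1454 0.0598] arc mm 63.2 pull 5.7 radial(out+) 1.0 Fz -0.5 dr mm 0.2 w 0.0233
[[-0.02, -0.2, 0.01], [-0.03, -0.4, 0.01], [-0.03, -0.6, 0.01], [-0.05, -0.8, 0.01], [-0.06, -1.0, 0.02], [-0.07, -1.2, 0.02]]
```

arm_command --pt "0 -0.01 -0.2 0 0.1 0 0.1" --pt "0 -0.02 -0.32 0 0.1 0 0.1" --pt "0 -0.02 -0.32 0 0.1 0 0.1"

```text
time: 20.67
position: [0.4724, 0.1442, 0.0599]
tool_rot: [[-1.0, 0.021, 0.005], [0.021, 1.0, 0.0], [-0.005, 0.0, -1.0]]
force: [-0.3, 7.0, -0.6]
grip_width: 0.0235
```

```bash
python3 nxt.py
```

```text
t 20.82 p [0.4723 0.1442 0.0599] arc mm 64.5 pull 7.7 radial(out+) 0.6 Fz -0.8 dr mm 0.2 w 0.0237
[[-0.02, -0.2, 0.02], [-0.03, -0.4, 0.02], [-0.04, -0.6, 0.02], [-0.05, -0.8, 0.02], [-0.06, -1.0, 0.02], [-0.08, -1.2, 0.02]]
```

arm_command --pt "0 -0.01 -0.2 0 0.1 0 0.1" --pt "0 -0.02 -0.35 0 0.1 0 0.1" --pt "0 -0.02 -0.35 0 0.1 0 0.1"

```text
time: 21.07
position: [0.4723, 0.143, 0.0599]
tool_rot: [[-1.0, 0.02, 0.005], [0.02, 1.0, 0.001], [-0.005, 0.001, -1.0]]
force: [-1.4, 9.1, -1.8]
grip_width: 0.0234
```

```bash
python3 nxt.py
```

```text
t 21.22 p [0.4723 0.1428 0.0599] arc mm 65.8 pull 8.5 radial(out+) 1.5 Fz -1.7 dr mm 0.2 w 0.0232
[[-0.02, -0.2, 0.02], [-0.03, -0.4, 0.02], [-0.04, -0.6, 0.02], [-0.06, -0.8, 0.02], [-0.07, -1.0, 0.02], [-0.09, -1.2, 0.02]]
```

arm_command --pt "0 -0.01 -0.2 0 0.1 0 0.1" --pt "0 -0.02 -0.35 0 0.1 0 0.1" --pt "0 -0.02 -0.35 0 0.1 0 0.1"

```text
time: 21.47
position: [0.4723, 0.1409, 0.0599]
tool_rot: [[-1.0, 0.021, 0.005], [0.021, 1.0, 0.0], [-0.005, 0.0, -1.0]]
force: [-1.0, 6.0, -0.8]
grip_width: 0.0233
```

```bash
python3 nxt.py
```

```text
t 21.62 p [0.4723 0.1405 0.0598] arc mm 68.1 pull 6.1 radial(out+) 0.4 Fz -0.6 dr mm 0.2 w 0.0234
[[-0.03, -0.2, 0.01], [-0.04, -0.4, 0.01], [-0.06, -0.6, 0.01], [-0.07, -0.8, 0.01], [-0.09, -1.0, 0.01], [-0.12, -1.2, 0.01]]
```

The second click broke at about 66.5 mm, so the third should come near 87.5 mm.

arm_command --pt "0 -0.02 -0.2 0 0 0.1 0" --pt "0 -0.03 -0.4 0 0 0.1 0" --pt "0 -0.05 -0.6 0 0 0.1 0" --pt "0 -0.06 -0.8 0 0 0.1 0" --pt "0 -0.06 -0.8 0 0 0.1 0"

```text
time: 22.03
position: [0.4725, 0.1333, 0.0598]
tool_rot: [[-1.0, 0.021, 0.003], [0.021, 1.0, 0.001], [-0.003, 0.001, -1.0]]
force: [-1.8, 5.8, 0.1]
grip_width: 0.0234
```

```bash
python3 nxt.py
```

```text
t 22.18 p [0.4725 0.1336 0.0598] arc mm 75.1 pull 5.5 radial(out+) 1.0 Fz 0.3 dr mm 0.3 w 0.0235
[[-0.05, -0.2, 0.01], [-0.07, -0.4, 0.01], [-0.09, -0.6, 0.01], [-0.12, -0.79, 0.01], [-0.15, -0.99, 0.01], [-0.18, -1.19, 0.01]]
```

arm_command --pt "0 -0.03 -0.2 0 0.1 0 0" --pt "0 -0.05 -0.4 0 0.1 0 0" --pt "0 -0.08 -0.6 0 0.1 0 0" --pt "0 -0.08 -0.6 0 0.1 0 0"

```text
time: 22.52
position: [0.4729, 0.1284, 0.0598]
tool_rot: [[-1.0, 0.02, 0.002], [0.02, 1.0, 0.0], [-0.002, 0.0, -1.0]]
force: [-1.5, 5.8, 0.6]
grip_width: 0.0231
```

```bash
python3 nxt.py
```

```text
t 22.67 p [0.4729 0.1286 0.0598] arc mm 80.1 pull 5.7 radial(out+) 0.9 Fz 1.0 dr mm 0.4 w 0.0231
[[-0.06, -0.2, 0.01], [-0.09, -0.4, 0.01], [-0.12, -0.59, 0.01], [-0.15, -0.79, 0.01], [-0.19, -0.99, 0.01], [-0.22, -1.18, 0.01]]
```

arm_command --pt "0 -0.04 -0.2 0 0.1 0 0.1" --pt "0 -0.07 -0.4 0 0.1 0 0.1" --pt "0 -0.07 -0.4 0 0.1 0 0.1"

```text
time: 22.92
position: [0.4732, 0.1255, 0.0598]
tool_rot: [[-1.0, 0.021, 0.002], [0.021, 1.0, -0.0], [-0.002, -0.0, -1.0]]
force: [-1.6, 6.0, 0.8]
grip_width: 0.0231
```

```bash
python3 nxt.py
```

```text
t 23.07 p [0.4731 0.1256 0.0598] arc mm 83.1 pull 5.6 radial(out+) 1.0 Fz 0.6 dr mm 0.4 w 0.0236
[[-0.07, -0.2, 0.01], [-0.1, -0.39, 0.01], [-0.13, -0.59, 0.01], [-0.17, -0.79, 0.01], [-0.21, -0.98, 0.01], [-0.25, -1.18, 0.01]]
```

arm_command --pt "0 -0.05 -0.2 0 0.1 0 0.1" --pt "0 -0.07 -0.34 0 0.1 0 0.1" --pt "0 -0.07 -0.34 0 0.1 0 0.1"

```text
time: 23.32
position: [0.4733, 0.1238, 0.0598]
tool_rot: [[-1.0, 0.021, 0.001], [0.021, 1.0, -0.0], [-0.001, -0.0, -1.0]]
force: [-1.2, 7.1, 0.5]
grip_width: 0.0233
```

```bash
python3 nxt.py
```

```text
t 23.47 p [0.4734 0.1238 0.0598] arc mm 84.9 pull 7.1 radial(out+) 1.0 Fz 0.9 dr mm 0.4 w 0.0232
[[-0.07, -0.2, 0.01], [-0.1, -0.39, 0.01], [-0.14, -0.59, 0.01], [-0.18, -0.79, 0.01], [-0.22, -0.98, 0.01], [-0.27, -1.18, 0.01]]
```

Rising towards the third click.

arm_command --pt "0 -0.05 -0.2 0 0.1 0 0.1" --pt "0 -0.08 -0.34 0 0.1 0 0.1" --pt "0 -0.08 -0.34 0 0.1 0 0.1"

```text
time: 23.72
position: [0.4735, 0.1225, 0.0598]
tool_rot: [[-1.0, 0.021, -0.0], [0.021, 1.0, -0.0], [0.0, -0.0, -1.0]]
force: [-2.9, 7.4, 0.0]
grip_width: 0.0234
```

```bash
python3 nxt.py
```

```text
t 23.87 p [0.4735 0.1225 0.0598] arc mm 86.2 pull 7.9 radial(out+) 1.6 Fz 0.8 dr mm 0.4 w 0.0233
[[-0.08, -0.2, 0.01], [-0.11, -0.39, 0.01], [-0.15, -0.59, 0.01], [-0.19, -0.79, 0.01], [-0.23, -0.98, 0.01], [-0.28, -1.17, 0.01]]
```

arm_command --pt "0 -0.05 -0.2 0 0.1 0 0.1" --pt "0 -0.08 -0.35 0 0.1 0 0.1" --pt "0 -0.08 -0.35 0 0.1 0 0.1"

```text
time: 24.12
position: [0.4737, 0.1211, 0.0598]
tool_rot: [[-1.0, 0.021, -0.001], [0.021, 1.0, 0.0], [0.001, 0.0, -1.0]]
force: [-1.4, 6.0, 0.6]
grip_width: 0.0234
```

```bash
python3 nxt.py
```

```text
t 24.27 p [0.4737 0.1207 0.0598] arc mm 88.0 pull 6.9 radial(out+) 0.9 Fz 1.1 dr mm 0.5 w 0.0235
[[-0.08, -0.2, 0.01], [-0.12, -0.39, 0.01], [-0.16, -0.59, 0.01], [-0.21, -0.78, 0.01], [-0.25, -0.98, 0.01], [-0.3, -1.17, 0.01]]
```

arm_command --pt "0 -0.05 -0.2 0 0.1 0 0.1" --pt "0 -0.09 -0.38 0 0.1 0 0.1" --pt "0 -0.09 -0.38 0 0.1 0 0.1"

```text
time: 24.52
position: [0.4741, 0.118, 0.0598]
tool_rot: [[-1.0, 0.022, -0.002], [0.022, 1.0, -0.001], [0.002, -0.001, -1.0]]
force: [-1.2, 5.2, 0.9]
grip_width: 0.0232
```

```bash
python3 nxt.py
```

```text
t 24.67 p [0.4742 0.1178 0.0598] arc mm 90.9 pull 5.0 radial(out+) 0.7 Fz 1.1 dr mm 0.5 w 0.0233
[[-0.09, -0.19, 0.01], [-0.13, -0.39, 0.01], [-0.18, -0.59, 0.01], [-0.23, -0.78, 0.01], [-0.28, -0.97, 0.01], [-0.33, -1.17, 0.01]]
```

Third click is past: pull went 7.9 → 5.0 N, at an arc of about 87.5 mm. I'll move a little further into the flat zone and hold.

arm_command --pt "0 -0.06 -0.2 0 0.1 0 0.1" --pt "0 -0.09 -0.36 0 0.1 0 0.1" --pt "0 -0.09 -0.36 0 0.1 0 0.1" --pt "0 -0.09 -0.36 0 0.1 0 0.1" --pt "0 -0.09 -0.36 0 0.1 0 0.1"

```text
time: 25.08
position: [0.4745, 0.1153, 0.0598]
tool_rot: [[-1.0, 0.023, -0.002], [0.023, 1.0, -0.002], [0.002, -0.002, -1.0]]
force: [-2.1, 4.9, 1.5]
grip_width: 0.0236
```

```bash
python3 nxt.py; python3 lk.py z; python3 nxt.py;  python3 -c "
from h import *
from station import manip
c=manip.capture('top');cv2.imwrite('pics/z_top.png',c['pixels'][:,:,::-1])"
```

```text
t 25.23 p [0.4745 0.1153 0.0598] arc mm 93.5 pull 5.6 radial(out+) 0.8 Fz 1.4 dr mm 0.6 w 0.0236
[[-0.1, -0.19, 0.01], [-0.15, -0.39, 0.01], [-0.2, -0.58, 0.01], [-0.25, -0.78, 0.01], [-0.3, -0.97, 0.01], [-0.36, -1.16, 0.01]]
t 25.48 p [0.4745 0.1153 0.0598] arc mm 93.5 pull 5.8 radial(out+) 0.8 Fz 1.5 dr mm 0.6 w 0.0233
[[-0.1, -0.19, 0.01], [-0.15, -0.39, 0.01], [-0.2, -0.58, 0.01], [-0.25, -0.78, 0.01], [-0.3, -0.97, 0.01], [-0.36, -1.16, 0.01]]
```

View pics/z_wrist.png

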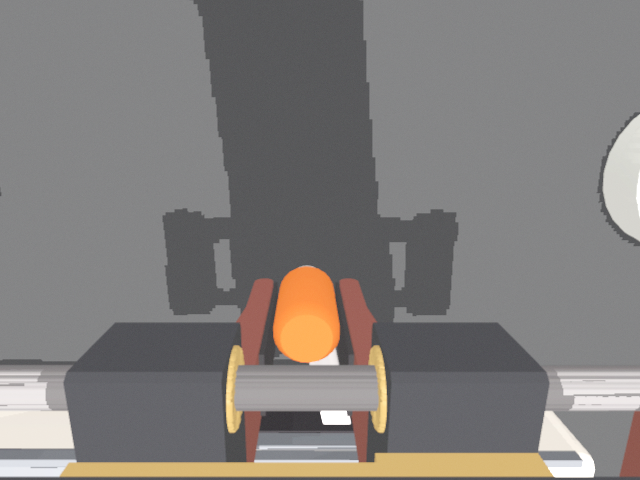

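View pics/z_top.png

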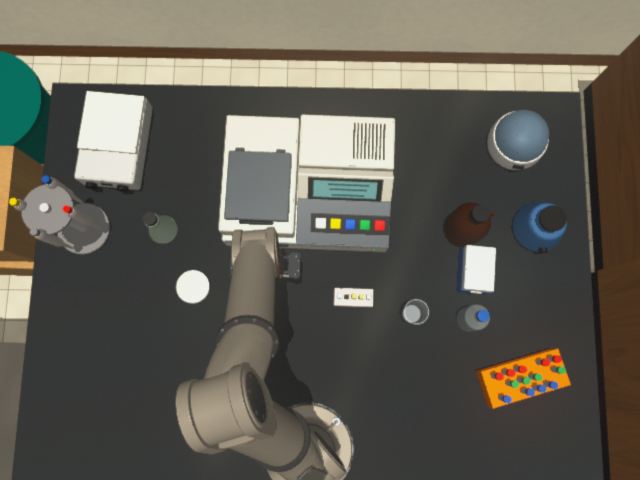

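The wrist view shows the knob still centred between the pads at (306,320), and in the top view the bystanders haven't moved. Handing in.

```bash
python3 -c "
from station import manip
print(manip.finish_job())"
```

```text
the job is handed in; nothing more can be done
None
```

The job is handed in. The three keys were pressed in order, and the arm is holding the lever past the third click.

- **Keys:** I pressed blue, green and yellow one at a time, each down to its stop. Normal forces at the stop were 19.7, 15.8 and 16.1 N. Camera views during the presses showed only the pressed key down. The white and red keys were never touched, and the lever stayed at home throughout.
- **Lever:** The spring pick-up came at about 30 mm of knob travel. Clicks broke at about 45, 66.5 and 87.5 mm, close to the stated 21 mm apart. I stopped at 93.5 mm with the pull steady at 5.6–5.8 N. The fourth click should come at about 108 mm, so there is room to spare. The knob is still gripped at 35 N with a width of 23.5 mm.
- **Bystanders:** In the last top view the glassware and boxes stand where they were at the start. The clock stood at about 25.5 s of the 72 s allowed.

**Disagreement:** the physical fingertips turned out to be about 20–22 mm behind the reported TCP. First contact on the blue key came well below the height the cameras gave. I found it by feel, and used the corrected tip height for the later presses and for the knob grasp.

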